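# Start the flange nut on the book press and nip the board down

### The job

Close the book press: set the loose flange nut on the bare stud, bear it lightly on the stud's end and back it off (turn it anticlockwise) until you feel the thread drop in, then run it down clockwise until it has brought the sprung end of the upper board down level on the books. Do not force it, leave it straight on the stud, and leave the other things on the table where they are.

Things in the scene. Friction and masses are not known exactly. Their poses are not given: they have to be found in the camera images.
- flange_nut: The loose steel flange nut, about 0.3 kg, standing on its flange. 30 mm high: round flange 62 mm wide, 6 mm thick, then (from 8 mm up) a hexagon 46 mm across flats; 29 mm bore with a coarse right-hand two-start round thread, 18 mm advance per turn (anticlockwise from above lifts it). Origin: centre of its underside; z up along the bore; a flat faces its x axis and every 60 degrees from it.
- press: The book press, fixed to the table: wooden base 176 x 300 mm, two upright steel studs 210 mm apart along its y axis, two books and a wooden upper board 22 mm thick between them. Origin: middle of its underside, z up. The stud at its -y end is bare; the other already has a nut like the loose one and holds the board down there.
- stud_tip (a point): Centre of the bare stud's end face, 116.5 mm above the table. The plain nose is 20 mm wide with a chamfer to 11 mm over its last 6 mm. The thread (crests 27 mm wide, 1.2 mm side play in the nut) has two opposite ends 13 mm below the tip; which way they point is unknown. Riding on it at those ends the nut's underside is 13 mm below the tip; turned past them it drops 9 mm, and must do so within half a turn.
- bearing_plate (a point): Middle of the 66 x 72 mm steel plate on the upper board round the bare stud, at its top face, where the nut's flange bears. At the start it is about 5 mm above its level position; when the board is level it is 32.5 mm below the stud's tip.
- board (a joint): Opening angle of the upper board about the fitted stud, rad. 0: level, down on the books, which give 1.7 mm more (-0.008) before it is solid and the nut stiff to turn (over 0.4 N m). A spring under the bare end lifts it to about 0.024 (5 mm at the bare stud); there it pushes up with about 2.4 N for every mm that it is pressed down, 12 N when level.
- thread_spool: Wooden spool of linen thread, 36 mm wide, 46 mm high, standing near the nut; a bystander. Origin: centre of its underside.
- beeswax: Round cake of beeswax, 44 mm wide, 16 mm high; a bystander. Origin: centre of its underside.
- needle_tin: Round tin of needles, 62 mm wide, 21 mm high; a bystander. Origin: centre of its underside.

How it is judged:
By the outcome, as a careful person would: the job done as asked, in the order asked, and still so for the second after the job is handed in, with the robot touching nothing.
It also fails if it takes over 72 s, if anything falls off the work surface, if the arm or the gripper's body presses on something with over 40 N, if the wrist force passes 120 N, or if a joint passes its speed limit or range.

### The arm

A 7-joint arm with a two-finger parallel gripper is mounted at the origin on a cart in front of the work surface, level with it; the furniture and walls round the work are solid. World frame = base frame: x ahead of the robot, y to its left, z up, the work surface at z = 0. Lengths are in m, angles in rad, forces in N, time in s.
With the tool pointing down it reaches from about 0.35 to 0.9 m from the base axis. Payload 8.1 kg.
Tool frame: the origin (TCP) lies at the very end of the fingers, on their centre line; the grasp point (between the pads) lies 19 mm behind it (grip_point_offset is the distance from the TCP to the grasp point, in m); z points along the fingers, x is the direction in which the jaws open and shut, and the axes are right-handed (so a half turn about z gives the same grasp; the last joint's range is limited). The gripper opens to 92 mm and grips with 3 to 60 N. Pads are 19 mm wide; open, the fingers measure 130 mm over their backs; the gripper's body (75 mm by 190 mm) begins 47 mm behind the grasp point.
Start: joints at [-1.361, 0.434, 0.025, 1.573, -0.012, 1.134, -0.075], TCP at [0.192, 0.595, 0.227] pointing down, gripper open.
Joint ranges: [-2.62, 2.62], [-0.44, 2.09], [-1.27, 1.32], [0.08, 2.57], [-1.32, 4.46], [0.12, 2], [-2.74, 2.74]. Speed limits (rad/s): [2.22, 2.22, 3.01, 3.01, 3.14, 3.14, 3.14].

### API

Orientations are given as a rotation vector (axis times angle).
In Python, from cell import observe, get_image, camera_model, sign_off, grip_point_offset gives the robot as it stands.
- The arm moves only by the tool play_rows, never from a script. Its argument "rows" is a list of rows, each a list of 7 numbers: the shift along the tool's x, y, z as a fraction of full scale, then the turn, a rotation vector about the tool's x, y, z as a fraction of full scale, then the closure, from -1 (fully open) to 1 (shut). A call has 1 to 5 rows; each row shifts and turns the pose as measured when the row begins, along the tool's axes as they then stand; what a row does not reach is not made up. Full scale, the value 1, is 0.15 m for a shift and 0.5 rad for a turn. A row lasts 1/10 s, in which the tool goes at most 50 mm and 8.59 degrees, less where a joint would pass 70% of its speed; a pose out of reach is approached as far as the arm can. A call with a number of a shift or a turn outside -1 to 1 is refused whole. A call with a gripper value outside its range is refused whole. The fingers move at their own pace and stop on an object; "force" is the grip in N (left out, the last holds). Time passes only in rows, so rows that do not move let the fingers close. It gives the time, the measured TCP pose, the force and the opening at its end, in the units of the state.
- observe(): the state, without advancing time (a new reading comes with each control period).
- get_image(name): name is "scene" or "top" or "wrist"; returns the picture (400x640x3 uint8, blue, green, red); there is no depth.
- camera_model(name): a dict with "K" (3x3 intrinsics, pixels), "R" (3x3) and "t" (3): a world point X has camera coordinates R X + t. Camera axes: x right, y down, z forward; pixel columns grow to the right and rows downward; lengths in m; the calibration is good to about 2 mm. A picture is of the moment at which its call begins: read the wrist's pose just before it. camera_model takes no time and is no camera call; for the wrist camera it gives the pose at the moment of the call.
- sign_off(): hands the job in, once; it reports no verdict.
The state is a dict: "clock": time; "joints": joint angles; "dq": joint speeds; "joint_efforts": joint torques, N m; "position": TCP position; "ee_rot": TCP orientation; "force": force on the tool from outside, world axes, zero at the start; "ft_torque": the same for the moment, N m; "width": opening from 0.0 (shut) to 1.0 (fully open).
Only numpy, scipy, OpenCV 4.12 (cv2) and the standard library are available. Lean on these libraries where they do the work, as an engineer would, in place of code of your own. Each camera call takes 0.05 s, during which the arm holds its last target.

## Working session

There is one attempt and no reset: what is moved stays moved. The work goes in short steps, Python scripts to look and compute and a tool call to move; the robot and the scene stay as the last step left them, time stands still between calls to the robot, and variables do not carry over. Pictures are saved under pics/ and viewed, and the job is handed in when it is done.

Besides the shell and the picture viewer there is one more tool, called after "Emit:" by a JSON object that holds its "name" and its "arguments", one argument or row to a line. play_rows: Moves the arm, as the interface text tells. Its arguments: {"type":"object","properties":{"rows":{"type":"array","items":{"type":"array","items":{"type":"number"}}},"force":{"type":"number"}},"required":["rows"]}

```bash
ls; mkdir -p pics; python3 - <<'E'
from cell import *
import cv2
print(observe()); print(grip_point_offset)
for n in ("scene","top","wrist"):
    cv2.imwrite(f"pics/{n}0.png",get_image(n)); m=camera_model(n); print(n,m)
E
```

```text
pics
{'clock': 0.0, 'joints': array([-1.36062746,  0.43518964,  0.0249992 ,  1.57410758, -0.01158333,
        1.13400429, -0.07509985]), 'dq': array([ 0.00105982, -0.00089717,  0.00048076, -0.00162177,  0.00151905,
       -0.0004097 ,  0.00167534]), 'joint_efforts': array([-4.48795718e-04, -6.67844152e+01,  9.84706990e-01, -3.14461577e+01,
       -6.06430555e-02,  4.31045028e-02,  1.57112772e-04]), 'position': array([0.19222462, 0.59416107, 0.22596195]), 'ee_rot': array([ 2.53954770e+00,  1.84762023e+00, -1.82012298e-03]), 'force': array([-1.06422375, -0.97468335,  0.55125076]), 'ft_torque': array([-0.01795848, -0.00667821, -0.00923204]), 'width': 0.995771680157512}
0.0188
scene {'K': array([[438.0913379 ,   0.        , 318.18691467],
       [  0.        , 438.0913379 , 197.87318928],
       [  0.        ,   0.        ,   1.        ]]), 'R': array([[ 0.63616706, -0.77152698, -0.00613099],
       [-0.43204569, -0.34963967, -0.8313174 ],
       [ 0.63924017,  0.53150561, -0.55576415]]), 't': array([-0.31204422,  0.33192163,  0.7205915 ])}
top {'K': array([[461.09739621,   0.        , 326.46169377],
       [  0.        , 461.09739621, 186.16358846],
       [  0.        ,   0.        ,   1.        ]]), 'R': array([[ 0.01398212, -0.99988653, -0.00560644],
       [-0.99647812, -0.0134704 , -0.0827641 ],
       [ 0.08267919,  0.00674391, -0.9965534 ]]), 't': array([0.03565853, 0.50202989, 1.33921157])}
wrist {'K': array([[335.65276173,   0.        , 318.29175559],
       [  0.        , 335.65276173, 193.74145388],
       [  0.        ,   0.        ,   1.        ]]), 'R': array([[ 0.30820195,  0.95132004, -0.00132139],
       [ 0.91181921, -0.29500808,  0.28558003],
       [ 0.27128818, -0.08922119, -0.95835395]]), 't': array([-0.62394386, -0.03506032,  0.39121361])}
```

View pics/top0.png

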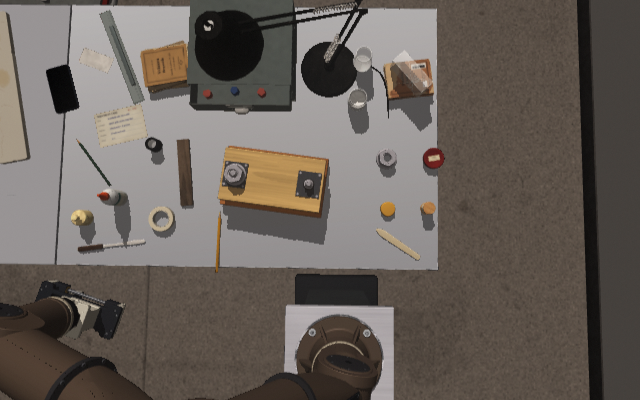

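View pics/scene0.png

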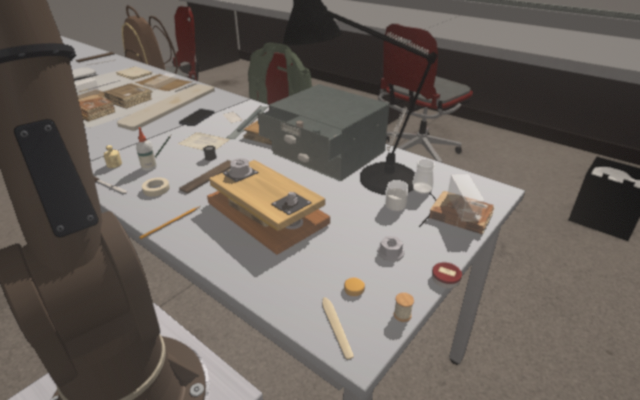

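View pics/wrist0.png

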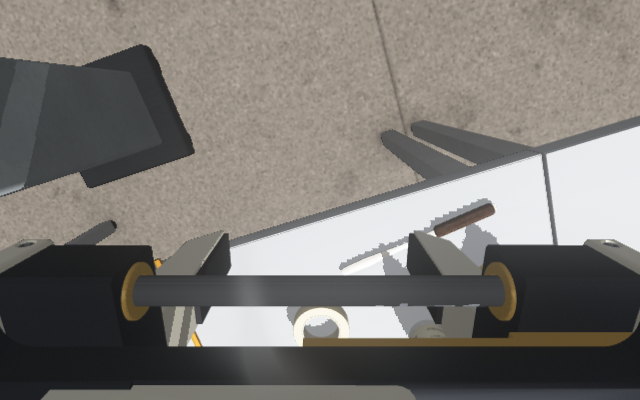

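```bash
cat > h.py <<'E'
import numpy as np, cv2
from cell import *
from scipy.spatial.transform import Rotation as Ro
def ray(n,u,v,m=None):
    m=m or camera_model(n); d=m["R"].T@np.linalg.inv(m["K"])@[u,v,1]; o=-m["R"].T@m["t"]; return o,d
def onz(n,u,v,z,m=None):
    o,d=ray(n,u,v,m); return o+d*(z-o[2])/d[2]
def proj(n,X,m=None):
    m=m or camera_model(n); p=m["K"]@(m["R"]@np.asarray(X)+m["t"]); return p[:2]/p[2]
def st():
    s=observe(); R=Ro.from_rotvec(s["ee_rot"]).as_matrix()
    print("t%.2f"%s["clock"],"p",s["position"].round(4),"x",R[:,0].round(3),"z",R[:,2].round(3),"F",s["force"].round(1),"T",s["ft_torque"].round(2),"w",round(s["width"]*92,1),"q",s["joints"].round(2)); return s,R
E
python3 - <<'E'
from h import *
t=cv2.imread("pics/top0.png"); s=cv2.imread("pics/scene0.png")
a=cv2.resize(t[130:230,210:450],None,fx=3.3,fy=3.3,interpolation=cv2.INTER_CUBIC); cv2.imwrite("pics/tz.png",a)
b=cv2.resize(s[150:330,200:480],None,fx=2.8,fy=2.8,interpolation=cv2.INTER_CUBIC); cv2.imwrite("pics/sz.png",b)
for nm,u,v,z in (("nut",387,158,.03),("stud",308,184,.1165),("fit",235,173,.1165),("spool",428,208,.046),("wax",388,209,.016),("tin",433,158,.021)): print(nm,onz("top",u,v,z))
E
```

```text
nut [ 0.58630098 -0.1344748   0.03      ]
stud [0.49883244 0.09263869 0.1165    ]
fit [0.52649854 0.29404071 0.1165    ]
spool [ 0.44025895 -0.25092831  0.046     ]
wax [ 0.43684661 -0.13963753  0.016     ]
tin [ 0.58941204 -0.27167973  0.021     ]
```

View pics/tz.png

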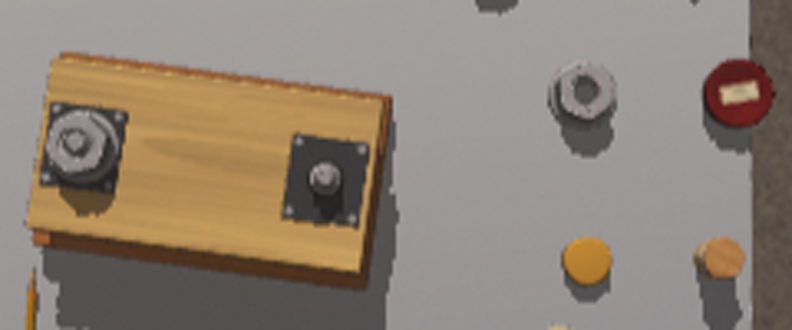

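View pics/sz.png

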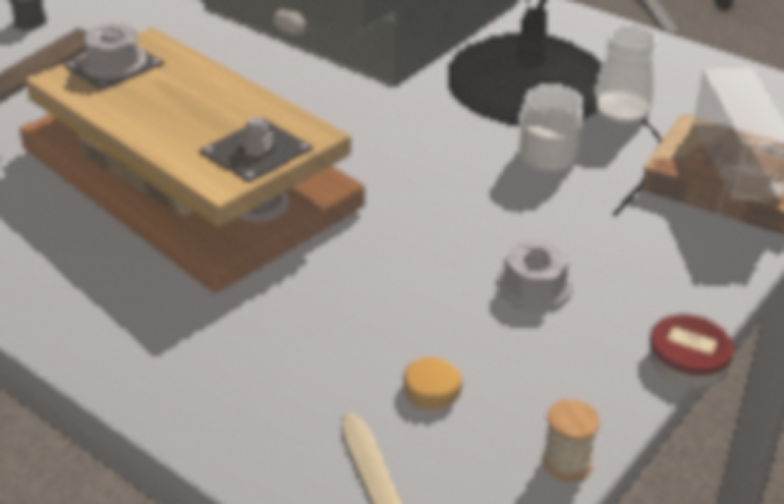

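```bash
cat >> h.py <<'E'
def plan(p1,yaw1=None,n=10,clos=-1,p0=None,R0=None):
    """rows from present pose to p1 with tool down, tool x at yaw1"""
    s,R=st(); p0=s["position"] if p0 is None else p0
    R=R if R0 is None else R0
    x=R[:,0]; y0=np.degrees(np.arctan2(x[1],x[0]))
    yaw1=y0 if yaw1 is None else yaw1
    c,s_=np.cos(np.radians(yaw1)),np.sin(np.radians(yaw1))
    R1=np.array([[c,s_,0],[s_,-c,0],[0,0,-1]]); 
    w=Ro.from_matrix(R.T@R1).as_rotvec()
    if abs(np.linalg.norm(w))>np.pi*.99: print("half turn!")
    dp=(np.asarray(p1)-p0)/n
    for i in range(n):
        Ri=R@Ro.from_rotvec(w*i/n).as_matrix()
        print(np.r_[(Ri.T@dp/.15),w/n/.5,].round(3).tolist()+[clos])
E
python3 - <<'E'
from h import *
m=camera_model("wrist"); s,R=st()
o=-m["R"].T@m["t"]; print("cam in tool",R.T@(o-s["position"]),"axis",R.T@m["R"].T@[0,0,1]); print(proj("wrist",s["position"]))
plan([.575,-.134,.20],-47,20)
E
```

```text
t0.15 p [0.1922 0.5943 0.2261] x [ 0.308  0.951 -0.001] z [-0.    -0.001 -1.   ] F [ 0.1 -1.1  0.2] T [-0.02 -0.03  0.  ] w 91.8 q [-1.36  0.44  0.02  1.57 -0.01  1.13 -0.08]
cam in tool [-0.0003176  -0.07780401 -0.15798168] axis [-2.60211351e-04  2.85497018e-01  9.58379562e-01]
[319.01740971 250.70008212]
t0.15 p [0.1922 0.5943 0.2261] x [ 0.308  0.951 -0.001] z [-0.    -0.001 -1.   ] F [ 0.1 -1.1  0.2] T [-0.02 -0.03  0.  ] w 91.8 q [-1.36  0.44  0.02  1.57 -0.01  1.13 -0.08]
[-0.192, 0.196, 0.009, 0.0, 0.0, 0.208, -1]
[-0.17, 0.215, 0.009, 0.0, 0.0, 0.208, -1]
[-0.147, 0.231, 0.009, 0.0, 0.0, 0.208, -1]
[-0.122, 0.245, 0.009, 0.0, 0.0, 0.208, -1]
[-0.096, 0.257, 0.009, 0.0, 0.0, 0.208, -1]
[-0.069, 0.265, 0.009, 0.0, 0.0, 0.208, -1]
[-0.041, 0.271, 0.009, 0.0, 0.0, 0.208, -1]
[-0.013, 0.274, 0.009, 0.0, 0.0, 0.208, -1]
[0.016, 0.274, 0.009, 0.0, 0.0, 0.208, -1]
[0.044, 0.271, 0.009, 0.0, 0.0, 0.208, -1]
[0.072, 0.265, 0.009, 0.0, 0.0, 0.208, -1]
[0.099, 0.256, 0.009, 0.0, 0.0, 0.208, -1]
[0.125, 0.244, 0.009, 0.0, 0.0, 0.208, -1]
[0.15, 0.23, 0.009, 0.0, 0.0, 0.208, -1]
[0.173, 0.213, 0.009, 0.0, 0.0, 0.208, -1]
[0.194, 0.194, 0.009, 0.0, 0.0, 0.208, -1]
[0.213, 0.173, 0.009, 0.0, 0.0, 0.208, -1]
[0.23, 0.15, 0.009, 0.0, 0.0, 0.208, -1]
[0.244, 0.125, 0.009, 0.0, 0.0, 0.208, -1]
[0.256, 0.099, 0.009, 0.0, 0.0, 0.208, -1]
```

Emit:
{"name": "play_rows", "arguments": {
  "rows": [
    [-0.19,0.2,0.01,0,0,0.21,-1],
    [-0.17,0.215,0.01,0,0,0.21,-1],
    [-0.145,0.23,0.01,0,0,0.21,-1],
    [-0.12,0.245,0.01,0,0,0.21,-1],
    [-0.095,0.255,0.01,0,0,0.21,-1]
  ]
}}

```text
clock: 0.65
position: [0.2855, 0.4115, 0.216]
ee_rot: [-2.937, -1.114, 0.006]
force: [1.3, 0.1, -0.7]
width: 1.002
```

Emit:
{"name": "play_rows", "arguments": {
  "rows": [
    [-0.07,0.265,0.01,0,0,0.21,-1],
    [-0.04,0.27,0.01,0,0,0.21,-1],
    [-0.015,0.275,0.01,0,0,0.21,-1],
    [0.015,0.275,0.01,0,0,0.21,-1],
    [0.045,0.27,0.01,0,0,0.21,-1]
  ]
}}

```text
clock: 1.15
position: [0.3785, 0.2185, 0.2078]
ee_rot: [-3.129, -0.279, 0.006]
force: [1.0, -0.1, 0.2]
width: 1.001
```

Emit:
{"name": "play_rows", "arguments": {
  "rows": [
    [0.07,0.265,0.01,0,0,0.21,-1],
    [0.1,0.255,0.01,0,0,0.21,-1],
    [0.125,0.245,0.01,0,0,0.21,-1],
    [0.15,0.23,0.01,0,0,0.21,-1],
    [0.175,0.215,0.01,0,0,0.21,-1]
  ]
}}

```text
clock: 1.65
position: [0.4666, 0.0232, 0.2001]
ee_rot: [-3.087, 0.575, 0.004]
force: [1.6, 1.2, -0.2]
width: 1.002
```

```bash
python3 - <<'E'
from h import *
plan([.575,-.134,.20],-47,10)
E
```

```text
t1.65 p [0.4666 0.0232 0.2001] x [ 0.933 -0.36  -0.003] z [-0.003  0.002 -1.   ] F [ 1.6  1.2 -0.2] T [-0.06  0.06  0.02] w 92.2 q [-0.67  0.22  0.61  2.01 -0.16  0.96 -0.34]
[0.105, 0.072, -0.0, -0.0, 0.001, 0.09, -1]
[0.108, 0.067, -0.0, -0.0, 0.001, 0.09, -1]
[0.111, 0.062, -0.0, -0.0, 0.001, 0.09, -1]
[0.114, 0.057, -0.0, -0.0, 0.001, 0.09, -1]
[0.116, 0.052, -0.0, -0.0, 0.001, 0.09, -1]
[0.119, 0.046, -0.0, -0.0, 0.001, 0.09, -1]
[0.121, 0.041, -0.0, -0.0, 0.001, 0.09, -1]
[0.122, 0.035, -0.0, -0.0, 0.001, 0.09, -1]
[0.124, 0.03, 0.0, -0.0, 0.001, 0.09, -1]
[0.125, 0.024, 0.0, -0.0, 0.001, 0.09, -1]
```

Emit:
{"name": "play_rows", "arguments": {
  "rows": [
    [0.21,0.14,0,0,0,0.18,-1],
    [0.22,0.12,0,0,0,0.18,-1],
    [0.235,0.1,0,0,0,0.18,-1],
    [0.245,0.075,0,0,0,0.18,-1],
    [0.25,0.055,0,0,0,0.18,-1]
  ]
}}

```text
clock: 2.15
position: [0.5783, -0.1401, 0.1989]
ee_rot: [-2.869, 1.277, 0.007]
force: [0.3, 0.6, 0.3]
width: 1.001
```

Emit:
{"name": "play_rows", "arguments": {
  "rows": [
    [0,0,0,0,0,0,-1]
  ]
}}

```text
clock: 2.25
position: [0.5798, -0.1454, 0.1988]
ee_rot: [2.863, -1.288, -0.003]
force: [1.1, -1.0, -0.1]
width: 0.996
```

```bash
python3 - <<'E'
from h import *
s,R=st(); m=camera_model("wrist"); im=get_image("wrist"); cv2.imwrite("pics/w1.png",im)
print(proj("wrist",[.586,-.1345,.03],m), proj("wrist",[.586,-.1345,.00],m)); np.save("m1.npy",m,allow_pickle=True)
E
```

```text
t2.25 p [ 0.5798 -0.1454  0.1988] x [ 0.663 -0.748 -0.001] z [-0.002 -0.001 -1.   ] F [ 1.1 -1.  -0.1] T [-0.1   0.13 -0.  ] w 91.6 q [-0.34  0.48  0.73  1.72 -0.36  1.08 -0.34]
[314.78755719 161.72043271] [315.10016294 156.22018372]
```

View pics/w1.png

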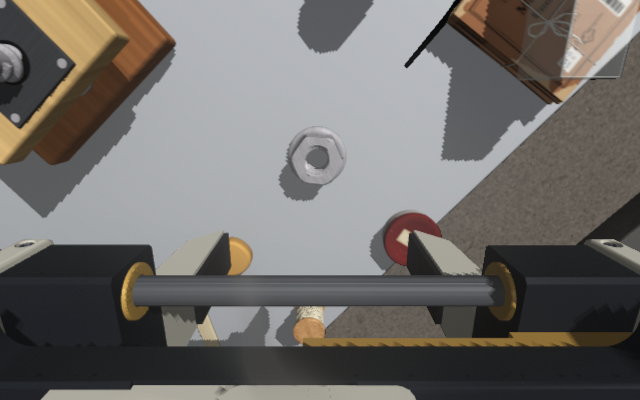

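```bash
python3 - <<'E'
from h import *
im=cv2.imread("pics/w1.png")
a=cv2.resize(im[115:210,270:370],None,fx=6,fy=6,interpolation=cv2.INTER_CUBIC); cv2.imwrite("pics/w1z.png",a)
E
```

```text
(no output)
```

View pics/w1z.png

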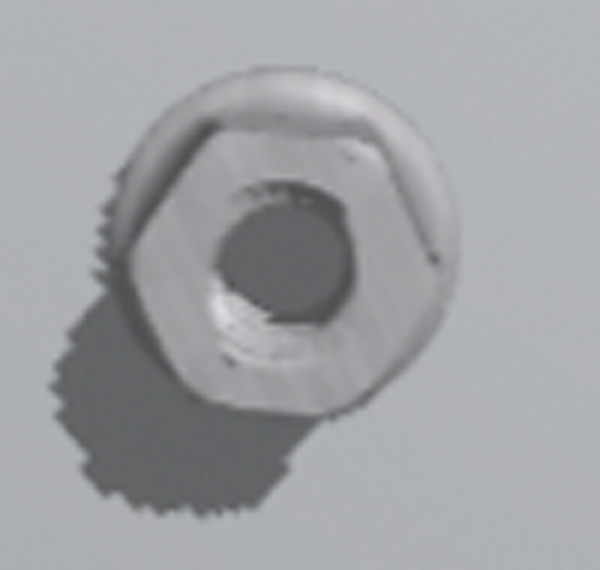

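```bash
python3 - <<'E'
from h import *
m=np.load("m1.npy",allow_pickle=True).item()
c=np.array([(215,128),(372,138),(440,265),(335,412),(195,398),(130,262)])/6+[270-.42,115-.42]
P=np.array([onz("wrist",u,v,.03,m) for u,v in c]); C=P.mean(0); print(P.round(4),C)
d=P-C; print(np.hypot(d[:,0],d[:,1]).round(4), (np.degrees(np.arctan2(d[:,1],d[:,0]))%60).round(1))
for i in range(3): print(((P[i]+P[i+3])/2).round(4))
E
```

```text
[[ 0.599  -0.111   0.03  ]
 [ 0.6146 -0.131   0.03  ]
 [ 0.6066 -0.1533  0.03  ]
 [ 0.5766 -0.157   0.03  ]
 [ 0.5628 -0.1379  0.03  ]
 [ 0.5732 -0.1149  0.03  ]] [ 0.5888033  -0.13417313  0.03      ]
[0.0253 0.026  0.0261 0.0259 0.0262 0.0248] [ 6.3  7.  13.   1.9  8.1  8.9]
[ 0.5878 -0.134   0.03  ]
[ 0.5887 -0.1344  0.03  ]
[ 0.5899 -0.1341  0.03  ]
```

```bash
python3 - <<'E'
from h import *
plan([.5885,-.1342,.09],-82.5,5)
E
```

```text
t2.30 p [ 0.5788 -0.1431  0.1984] x [ 0.666 -0.746 -0.003] z [-0.004  0.001 -1.   ] F [ 0.1 -0.2  0.3] T [-0.06  0.11  0.02] w 92.2 q [-0.35  0.48  0.73  1.72 -0.36  1.08 -0.34]
[0.0, -0.018, 0.144, 0.001, 0.001, 0.239, -1]
[-0.002, -0.018, 0.144, 0.001, 0.001, 0.239, -1]
[-0.004, -0.017, 0.145, 0.001, 0.001, 0.239, -1]
[-0.006, -0.017, 0.145, 0.001, 0.001, 0.239, -1]
[-0.008, -0.016, 0.145, 0.001, 0.001, 0.239, -1]
```

Emit:
{"name": "play_rows", "arguments": {
  "rows": [
    [0,-0.018,0.144,0,0,0.24,-1],
    [-0.002,-0.018,0.144,0,0,0.24,-1],
    [-0.004,-0.017,0.144,0,0,0.24,-1],
    [-0.006,-0.017,0.144,0,0,0.24,-1],
    [-0.008,-0.016,0.144,0,0,0.24,-1]
  ]
}}

```text
clock: 2.8
position: [0.5889, -0.1301, 0.0892]
ee_rot: [-2.342, 2.088, 0.005]
force: [0.1, -0.7, -0.0]
width: 1.001
```

Emit:
{"name": "play_rows", "arguments": {
  "rows": [
    [0,0,0,0,0,0,-1]
  ]
}}

```text
clock: 2.9
position: [0.587, -0.1275, 0.0864]
ee_rot: [-2.344, 2.089, 0.013]
force: [-0.5, 1.0, 0.5]
width: 0.999
```

```bash
python3 - <<'E'
from h import *
plan([.5885,-.1342,.010],-82.5,5)
m=camera_model("wrist"); im=get_image("wrist"); cv2.imwrite("pics/w2.png",im)
print(proj("wrist",[.5885,-.1342,.03],m)); np.save("m2.npy",m,allow_pickle=True)
E
```

```text
t2.90 p [ 0.587  -0.1275  0.0864] x [ 0.115 -0.993 -0.007] z [-0.005  0.006 -1.   ] F [-0.5  1.   0.5] T [-0.08  0.21  0.04] w 91.9 q [-0.39  0.66  0.8   1.82 -0.59  0.92 -0.77]
[0.01, -0.001, 0.102, 0.002, 0.003, -0.006, -1]
[0.01, -0.001, 0.102, 0.002, 0.003, -0.006, -1]
[0.01, -0.001, 0.102, 0.002, 0.003, -0.006, -1]
[0.009, -0.001, 0.102, 0.002, 0.003, -0.006, -1]
[0.009, -0.001, 0.102, 0.002, 0.003, -0.006, -1]
[328.95606464 210.27637712]
```

View pics/w2.png

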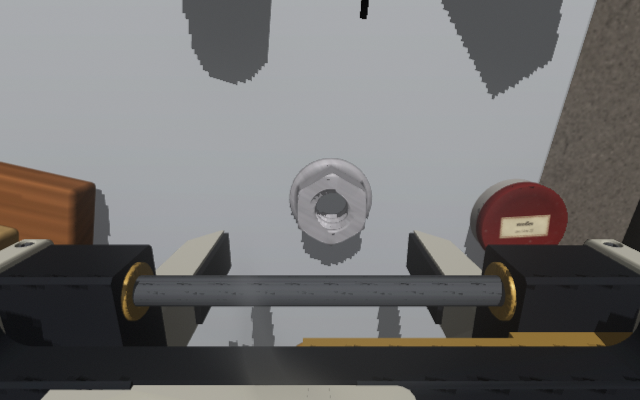

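Emit:
{"name": "play_rows", "arguments": {
  "rows": [
    [0.01,0,0.1,0,0,0,-1],
    [0.01,0,0.1,0,0,0,-1],
    [0.01,0,0.1,0,0,0,-1],
    [0.01,0,0.1,0,0,0,-1]
  ]
}}

```text
clock: 3.35
position: [0.5907, -0.1337, 0.0288]
ee_rot: [-2.355, 2.068, 0.002]
force: [0.1, 0.4, -1.0]
width: 0.998
```

```bash
python3 - <<'E'
from h import *
plan([.5885,-.1340,.010],-82.5,1)
E
```

```text
t3.35 p [ 0.5907 -0.1337  0.0288] x [ 0.129 -0.992 -0.006] z [ 0.003  0.006 -1.   ] F [ 0.1  0.4 -1. ] T [-0.04  0.16  0.04] w 91.8 q [-0.33  0.73  0.72  1.86 -0.67  0.81 -0.7 ]
[0.001, 0.016, 0.125, -0.009, 0.012, -0.003, -1]
```

Emit:
{"name": "play_rows", "arguments": {
  "rows": [
    [0,0.016,0.07,-0.009,0.012,0,-1],
    [0,0,0.04,0,0,0,-1],
    [0,0,0,0,0,0,-1]
  ]
}}

```text
clock: 3.65
position: [0.5865, -0.1345, 0.0082]
ee_rot: [2.358, -2.072, -0.005]
force: [0.7, 0.2, -0.6]
width: 1.002
```

```bash
python3 - <<'E'
from h import *
plan([.5885,-.1340,.010],-82.5,1)
E
```

```text
t3.65 p [ 0.5865 -0.1345  0.0082] x [ 0.129 -0.992 -0.   ] z [-0.004 -0.    -1.   ] F [ 0.7  0.2 -0.6] T [-0.02  0.16 -0.06] w 92.2 q [-0.32  0.76  0.71  1.87 -0.69  0.78 -0.68]
[-0.002, -0.013, -0.012, 0.008, 0.001, -0.004, -1]
```

Emit:
{"name": "play_rows", "arguments": {
  "rows": [
    [0,-0.012,-0.012,0,0,0,-1],
    [0,0,0,0,0,0,0.2],
    [0,0,0,0,0,0,1],
    [0,0,0,0,0,0,1],
    [0,0,0,0,0,0,1]
  ],
  "force": 35
}}

```text
clock: 4.15
position: [0.5897, -0.1345, 0.0117]
ee_rot: [2.359, -2.072, -0.001]
force: [0.4, 0.1, -0.4]
width: 0.703
```

Emit:
{"name": "play_rows", "arguments": {
  "rows": [
    [0,0,0,0,0,0,1],
    [0,0,0,0,0,0,1],
    [0,0,0,0,0,0,1]
  ]
}}

```text
clock: 4.45
position: [0.59, -0.1345, 0.0121]
ee_rot: [2.36, -2.072, -0.0]
force: [0.7, -1.1, -1.4]
width: 0.496
```

```bash
python3 - <<'E'
from h import *
for i in range(2):
    st(); im=get_image("wrist")
cv2.imwrite("pics/w3.png",im)
E
```

```text
t4.45 p [ 0.59   -0.1345  0.0121] x [ 0.129 -0.992  0.001] z [-0.001 -0.001 -1.   ] F [ 0.7 -1.1 -1.4] T [-0.14  0.07  0.07] w 45.7 q [-0.33  0.76  0.71  1.86 -0.68  0.78 -0.69]
t4.50 p [ 0.59   -0.1345  0.0121] x [ 0.129 -0.992  0.001] z [-0.001 -0.001 -1.   ] F [0.2 0.3 0. ] T [-0.16  0.11  0.03] w 45.9 q [-0.33  0.76  0.71  1.86 -0.68  0.78 -0.69]
```

View pics/w3.png

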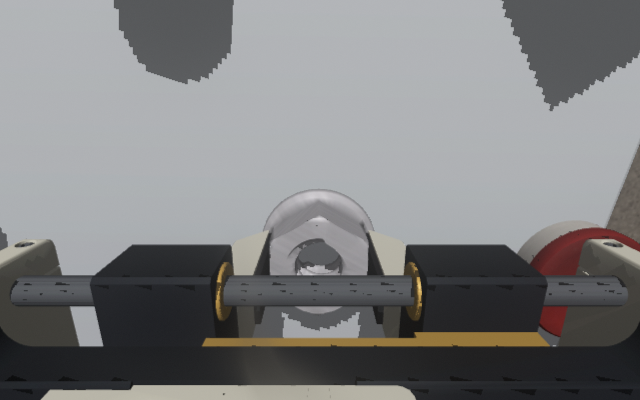

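```bash
python3 - <<'E'
from h import *
im=cv2.imread("pics/w3.png"); s,R=st(); m=camera_model("wrist")
print(im[180:225,318].astype(int).sum(1)//3)
for z in (0,.003,.006):
    P=onz("wrist",318,190,z,m); print(z,R.T@(P-s["position"]))
cv2.imwrite("pics/w3z.png",cv2.resize(im[180:330,240:400],None,fx=5,fy=5,interpolation=cv2.INTER_CUBIC))
C=R@[0,0,-.0179]+s["position"]; print("pred top centre if y=0",proj("wrist",C,m), proj("wrist",C+R@[0,.002,0],m))
for y in(-.0266,-.0246): print("vertex",proj("wrist",C+R@[0,y,0],m))
E
```

```text
t4.55 p [ 0.59   -0.1346  0.0121] x [ 0.129 -0.992  0.001] z [-0.001 -0.001 -1.   ] F [ 0.4 -0.6 -0.7] T [-0.2   0.13  0.03] w 45.6 q [-0.33  0.76  0.71  1.86 -0.68  0.78 -0.69]
[175 175 176 176 176 175 175 176 164 144 157 181 199 200 199 199 198 197
 184 166 149 137 134 134 134 137 135 134 134 134 133 131 132 132 133 145
 167 189 213 207 194 180 168 163 161]
0 [-0.00011446 -0.02795303  0.01206092]
0.003 [-0.00011147 -0.0288121   0.00906   ]
0.006 [-0.00010847 -0.02967116  0.00605908]
pred top centre if y=0 [318.23648029 265.49070026] [318.23860115 269.33329776]
vertex [318.20672015 211.57102387]
vertex [318.20906329 215.81634435]
```

View pics/w3z.png

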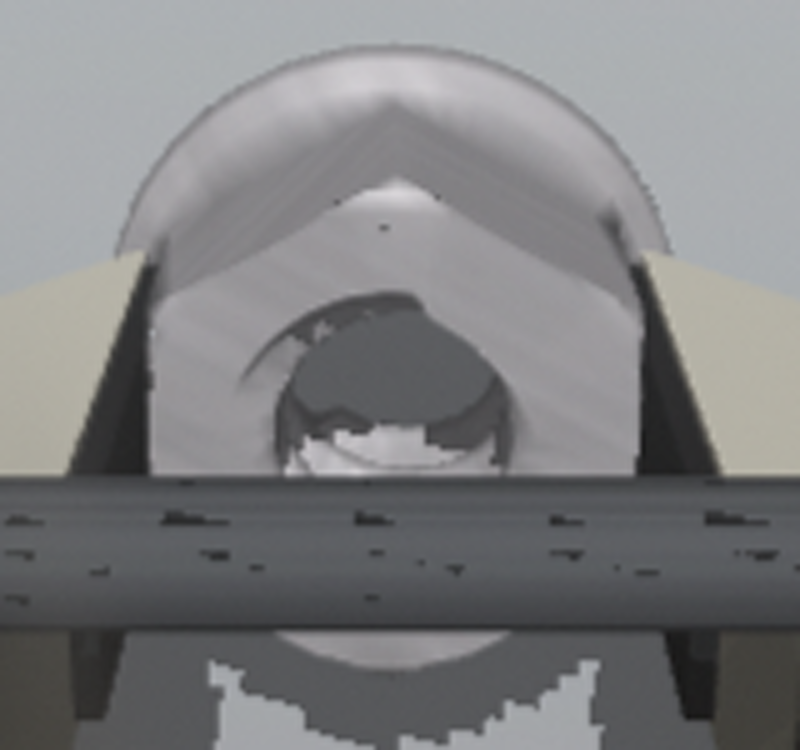

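```bash
python3 - <<'E'
from h import *
s,R=st(); m=camera_model("wrist")
for v in (189,313.6):
  for z in (0,.003,.006):
    P=onz("wrist",318,v,z,m); print(v,z,R.T@(P-s["position"]))
E
```

```text
t4.55 p [ 0.59   -0.1346  0.0121] x [ 0.129 -0.992  0.001] z [-0.001 -0.001 -1.   ] F [ 0.4 -0.6 -0.7] T [-0.2   0.13  0.03] w 45.6 q [-0.33  0.76  0.71  1.86 -0.68  0.78 -0.69]
189 0 [-0.00011408 -0.02850081  0.01206033]
189 0.003 [-0.00011109 -0.02935021  0.00905942]
189 0.006 [-0.0001081  -0.03019961  0.00605851]
313.6 0 [-0.00016756  0.04818236  0.01214231]
313.6 0.003 [-0.00016363  0.04597977  0.00913995]
313.6 0.006 [-0.0001597   0.04377719  0.0061376 ]
```

Emit:
{"name": "play_rows", "arguments": {
  "rows": [
    [0,0,-0.1,0,0,0,1],
    [0,0,-0.25,0,0,0,1],
    [0,0,-0.3,0,0,0,1],
    [0,0,-0.3,0,0,0,1],
    [0,0,-0.25,0,0,0,1]
  ]
}}

```text
clock: 5.05
position: [0.5849, -0.133, 0.1947]
ee_rot: [2.351, -2.069, -0.02]
force: [1.2, 0.1, -2.7]
width: 0.501
```

```bash
python3 - <<'E'
from h import *
plan([.455,.092,.195],-82.5,10,1)
E
```

```text
t5.05 p [ 0.5849 -0.133   0.1947] x [ 0.127 -0.992 -0.003] z [-0.016  0.001 -1.   ] F [ 1.2  0.1 -2.7] T [-0.07  0.01  0.03] w 46.1 q [-0.45  0.55  0.9   1.71 -0.47  1.13 -0.85]
[-0.16, 0.067, 0.001, 0.003, 0.001, -0.001, 1]
[-0.16, 0.067, 0.001, 0.003, 0.001, -0.001, 1]
[-0.16, 0.067, 0.001, 0.003, 0.001, -0.001, 1]
[-0.16, 0.067, 0.001, 0.003, 0.001, -0.001, 1]
[-0.16, 0.067, 0.001, 0.003, 0.001, -0.001, 1]
[-0.16, 0.067, 0.001, 0.003, 0.001, -0.001, 1]
[-0.16, 0.066, 0.0, 0.003, 0.001, -0.001, 1]
[-0.16, 0.066, 0.0, 0.003, 0.001, -0.001, 1]
[-0.16, 0.066, 0.0, 0.003, 0.001, -0.001, 1]
[-0.16, 0.066, -0.0, 0.003, 0.001, -0.001, 1]
```

Emit:
{"name": "play_rows", "arguments": {
  "rows": [
    [-0.16,0.067,0,0.006,0,0,1],
    [-0.16,0.067,0,0.006,0,0,1],
    [-0.16,0.067,0,0.006,0,0,1],
    [-0.16,0.067,0,0.006,0,0,1],
    [-0.16,0.067,0,0,0,0,1]
  ]
}}

```text
clock: 5.55
position: [0.5199, -0.0235, 0.2054]
ee_rot: [-2.345, 2.082, -0.008]
force: [-0.0, 0.0, -2.7]
width: 0.496
```

Emit:
{"name": "play_rows", "arguments": {
  "rows": [
    [-0.16,0.067,0,0,0,0,1],
    [-0.16,0.067,0,0,0,0,1],
    [-0.16,0.067,0,0,0,0,1],
    [-0.12,0.06,0,0,0,0,1],
    [-0.02,0,0,0,0,0,1]
  ]
}}

```text
clock: 6.05
position: [0.463, 0.0692, 0.2072]
ee_rot: [-2.345, 2.081, 0.003]
force: [0.1, 0.7, -4.2]
width: 0.496
```

```bash
python3 - <<'E'
from h import *
s,R=st(); m=camera_model("wrist"); im=get_image("wrist"); cv2.imwrite("pics/w4.png",im); t=get_image("top"); cv2.imwrite("pics/t4.png",t)
print(proj("wrist",[.499,.0926,.1165],m),proj("wrist",s["position"],m)); np.save("m4.npy",m,allow_pickle=True)
E
```

```text
t6.05 p [0.463  0.0692 0.2072] x [ 0.119 -0.993 -0.006] z [ 0.003  0.006 -1.   ] F [ 0.1  0.7 -4.2] T [-0.08  0.12 -0.01] w 45.7 q [-1.09  0.29  1.05  2.02 -0.3   0.99 -1.34]
[293.4539894 147.5442303] [318.25227944 248.42370913]
```

View pics/w4.png

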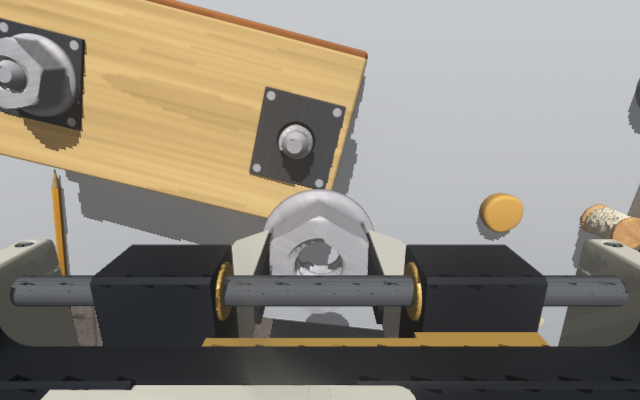

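```bash
python3 - <<'E'
from h import *
im=cv2.imread("pics/w4.png"); t=cv2.imread("pics/t4.png")
a=cv2.resize(im[100:190,250:340],None,fx=6,fy=6,interpolation=cv2.INTER_CUBIC); b=cv2.imread("pics/top0.png")
b=cv2.resize(b[165:205,290:330],None,fx=10,fy=10,interpolation=cv2.INTER_CUBIC); b=cv2.copyMakeBorder(b,0,140,0,0,cv2.BORDER_CONSTANT)
c=np.hstack([a,b]); c=cv2.resize(c,(int(c.shape[1]*.84),int(c.shape[0]*.84))); print(c.shape); cv2.imwrite("pics/z4.png",c)
E
```

```text
(453, 789, 3)
```

View pics/z4.png

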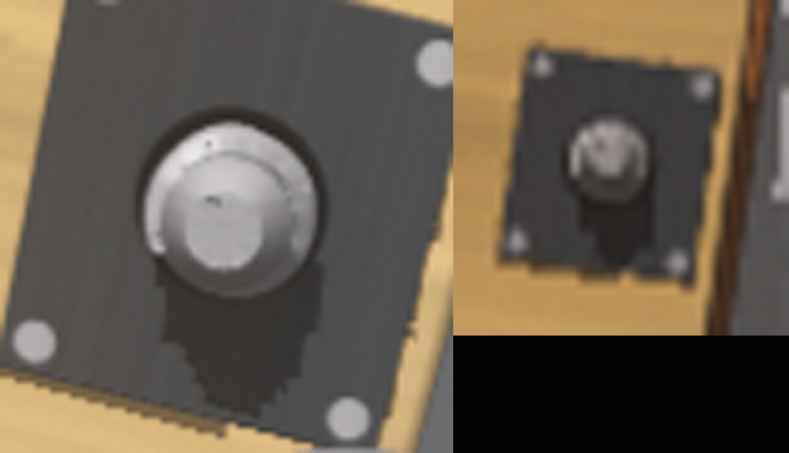

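```bash
python3 - <<'E'
from h import *
m=np.load("m4.npy",allow_pickle=True).item()
print(onz("wrist",293.8,145.3,.1165,m), onz("top",308.3,183.8,.1165))
o1,d1=ray("wrist",293.8,145.3,m); o2,d2=ray("top",308.3,183.8)
A=np.array([d1,-d2]).T; r=np.linalg.lstsq(A,o2-o1,rcond=None)[0]; print(o1+r[0]*d1,o2+r[1]*d2)
# nut center in the tool: y +0.9mm ; goal yaw -40
yaw=-40; c,s_=np.cos(np.radians(yaw)),np.sin(np.radians(yaw)); R1=np.array([[c,s_,0],[s_,-c,0],[0,0,-1]])
S=np.array([.5,.0935,0]); print("tcp goal",S-R1@[0,.0009,0])
E
```

```text
[0.50069151 0.09250766 0.1165    ] [0.49939427 0.09182504 0.1165    ]
[0.49989853 0.09282417 0.11130495] [0.49985276 0.09206783 0.11126585]
tcp goal [0.50057851 0.09418944 0.        ]
```

```bash
python3 - <<'E'
from h import *
plan([.5009,.0930,.150],-40,7,1)
E
```

```text
t6.15 p [0.4647 0.0678 0.2075] x [ 0.118 -0.993 -0.005] z [ 0.005  0.005 -1.   ] F [ 0.9  0.2 -2.1] T [-0.09  0.13  0.01] w 45.7 q [-1.08  0.29  1.05  2.02 -0.3   0.99 -1.34]
[-0.02, -0.037, 0.055, -0.002, 0.001, -0.216, 1]
[-0.015, -0.039, 0.055, -0.002, 0.001, -0.216, 1]
[-0.011, -0.04, 0.055, -0.002, 0.001, -0.216, 1]
[-0.007, -0.041, 0.055, -0.002, 0.001, -0.216, 1]
[-0.002, -0.042, 0.055, -0.002, 0.001, -0.216, 1]
[0.002, -0.042, 0.055, -0.002, 0.001, -0.216, 1]
[0.007, -0.041, 0.055, -0.002, 0.001, -0.216, 1]
```

Emit:
{"name": "play_rows", "arguments": {
  "rows": [
    [-0.02,-0.037,0.055,-0.002,0,-0.216,1],
    [-0.015,-0.039,0.055,-0.002,0,-0.216,1],
    [-0.011,-0.04,0.055,-0.002,0,-0.216,1],
    [-0.007,-0.041,0.055,-0.002,0,-0.216,1],
    [-0.002,-0.042,0.055,-0.002,0,-0.216,1]
  ]
}}

```text
clock: 6.65
position: [0.4945, 0.0799, 0.1678]
ee_rot: [-2.823, 1.368, -0.004]
force: [0.6, 0.2, -3.7]
width: 0.495
```

Emit:
{"name": "play_rows", "arguments": {
  "rows": [
    [0.002,-0.042,0.055,0,0,-0.216,1],
    [0.007,-0.041,0.055,0,0,-0.216,1],
    [0,0,0,0,0,0,1]
  ]
}}

```text
clock: 6.95
position: [0.5074, 0.0829, 0.1507]
ee_rot: [-2.959, 1.049, -0.007]
force: [-1.0, 0.3, -2.7]
width: 0.498
```

```bash
python3 - <<'E'
from h import *
plan([.5009,.0930,.135],-40,3,1)
E
```

```text
t6.95 p [0.5074 0.0829 0.1507] x [ 0.777 -0.63   0.003] z [ 0.005  0.001 -1.   ] F [-1.   0.3 -2.7] T [-0.12  0.14  0.01] w 45.9 q [-0.82  0.4   0.74  1.98 -0.34  0.88 -0.58]
[-0.025, -0.008, 0.035, -0.002, -0.002, 0.011, 1]
[-0.025, -0.008, 0.035, -0.002, -0.002, 0.011, 1]
[-0.025, -0.008, 0.035, -0.002, -0.002, 0.011, 1]
```

Emit:
{"name": "play_rows", "arguments": {
  "rows": [
    [-0.05,-0.015,0.02,-0.003,-0.003,0,1],
    [-0.025,-0.008,0.02,0,0,0,1],
    [0,0,0,0,0,0,1]
  ]
}}

```text
clock: 7.25
position: [0.5009, 0.0908, 0.1451]
ee_rot: [-2.954, 1.066, -0.004]
force: [-0.3, 0.0, -3.7]
width: 0.498
```

```bash
python3 - <<'E'
from h import *
plan([.5009,.0930,.130],-40,1,1)
t=get_image("scene"); 
s,R=st(); C=s["position"]+R@[0,.0009,.0121]
print(C,proj("scene",C),proj("scene",[.5,.0923,.1165]))
z=cv2.resize(t[130:260,220:370],None,fx=5,fy=4.6,interpolation=cv2.INTER_CUBIC);cv2.imwrite("pics/s5.png",z)
E
```

```text
t7.25 p [0.5009 0.0908 0.1451] x [ 0.77  -0.639  0.002] z [ 0.003 -0.    -1.   ] F [-0.3  0.  -3.7] T [-0.14  0.16 -0.01] w 45.8 q [-0.84  0.4   0.74  2.   -0.35  0.87 -0.6 ]
[-0.01, -0.011, 0.1, -0.003, -0.005, 0.011, 1]
t7.30 p [0.501  0.0907 0.1452] x [ 0.77  -0.638  0.003] z [ 0.003 -0.    -1.   ] F [-0.2 -0.  -3.6] T [-0.09  0.13 -0.01] w 45.7 q [-0.84  0.4   0.74  2.   -0.35  0.87 -0.6 ]
[0.50049881 0.08995879 0.13313904] [290.60391492 186.44930711] [290.01334206 192.21963655]
```

View pics/s5.png

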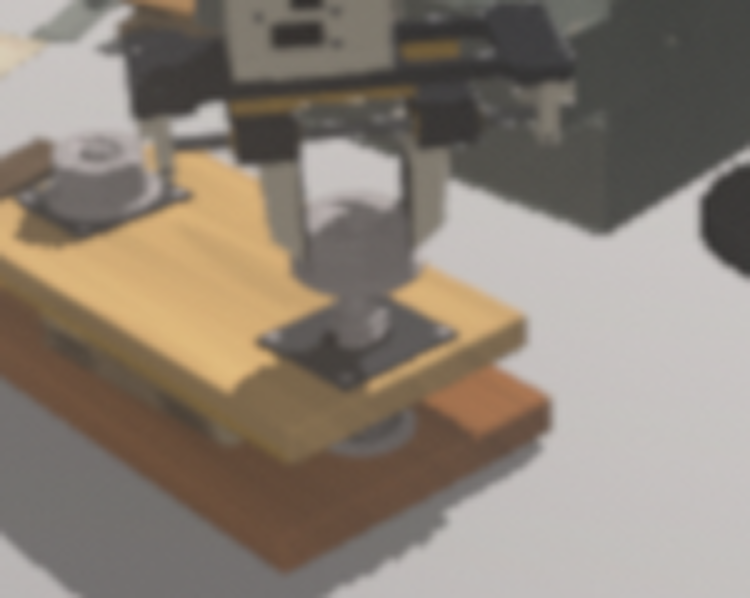

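Emit:
{"name": "play_rows", "arguments": {
  "rows": [
    [-0.012,-0.013,0.03,-0.003,-0.005,0,1],
    [-0.003,-0.003,0.03,0,0,0,1],
    [0,0,0.02,0,0,0,1]
  ]
}}

```text
clock: 7.6
position: [0.5011, 0.0947, 0.1332]
ee_rot: [-2.954, 1.066, -0.002]
force: [-0.7, 0.7, -2.8]
width: 0.493
```

```bash
python3 - <<'E'
from h import *
plan([.5009,.0930,.1156],-40,1,1)
E
```

```text
t7.60 p [0.5011 0.0947 0.1332] x [ 0.769 -0.639  0.001] z [ 0.002  0.001 -1.   ] F [-0.7  0.7 -2.8] T [-0.07  0.09 -0.01] w 45.4 q [-0.83  0.42  0.72  2.01 -0.37  0.85 -0.59]
[0.006, 0.01, 0.117, -0.004, -0.001, 0.01, 1]
```

Emit:
{"name": "play_rows", "arguments": {
  "rows": [
    [0.005,0.008,0.02,-0.003,0,0,1],
    [0,0,0.02,0,0,0,1]
  ]
}}

```text
clock: 7.8
position: [0.5009, 0.0931, 0.1265]
ee_rot: [2.955, -1.067, 0.001]
force: [-0.9, -0.4, -3.7]
width: 0.496
```

Emit:
{"name": "play_rows", "arguments": {
  "rows": [
    [0,0,0.02,0,0,0,1],
    [0,0,0.02,0,0,0,1]
  ]
}}

```text
clock: 8.0
position: [0.5009, 0.0929, 0.1199]
ee_rot: [2.954, -1.067, 0.001]
force: [0.8, 0.2, -2.7]
width: 0.497
```

Emit:
{"name": "play_rows", "arguments": {
  "rows": [
    [0,0,0.015,0,0,0,1],
    [0,0,0.015,0,0,0,1]
  ]
}}

```text
clock: 8.2
position: [0.501, 0.0929, 0.1149]
ee_rot: [2.954, -1.067, 0.001]
force: [-0.2, 0.2, -3.2]
width: 0.497
```

```bash
python3 - <<'E'
from h import *
plan([.5009,.0930,.1156],-40,1,1)
E
```

```text
t8.20 p [0.501  0.0929 0.1149] x [ 0.769 -0.639  0.001] z [ 0.    -0.001 -1.   ] F [-0.2  0.2 -3.2] T [-0.05  0.04 -0.05] w 45.7 q [-0.81  0.44  0.7   2.03 -0.39  0.81 -0.57]
[-0.001, -0.0, -0.004, 0.001, -0.001, 0.009, 1]
```

Emit:
{"name": "play_rows", "arguments": {
  "rows": [
    [0,0,0.008,0,0,0,1]
  ]
}}

```text
clock: 8.3
position: [0.5011, 0.0928, 0.1135]
ee_rot: [2.954, -1.067, 0.001]
force: [0.3, -0.5, -3.2]
width: 0.493
```

Emit:
{"name": "play_rows", "arguments": {
  "rows": [
    [0,0,0.008,0,0,0,1]
  ]
}}

```text
clock: 8.4
position: [0.5011, 0.0928, 0.1122]
ee_rot: [2.954, -1.067, 0.001]
force: [0.0, 0.4, -3.0]
width: 0.497
```

Emit:
{"name": "play_rows", "arguments": {
  "rows": [
    [0,0,0.008,0,0,0,1]
  ]
}}

```text
clock: 8.5
position: [0.5011, 0.0929, 0.1109]
ee_rot: [2.954, -1.067, 0.001]
force: [0.7, 0.2, -2.8]
width: 0.501
```

Emit:
{"name": "play_rows", "arguments": {
  "rows": [
    [0,0,0.006,0,0,0,1]
  ]
}}

```text
clock: 8.6
position: [0.5013, 0.0929, 0.1103]
ee_rot: [2.955, -1.068, 0.001]
force: [-1.4, 0.1, 8.9]
width: 0.497
```

Emit:
{"name": "play_rows", "arguments": {
  "rows": [
    [0,0,0.006,0,0,0,1]
  ]
}}

```text
clock: 8.7
position: [0.5019, 0.0931, 0.11]
ee_rot: [-2.954, 1.067, -0.002]
force: [-4.3, -0.9, 12.1]
width: 0.495
```

Emit:
{"name": "play_rows", "arguments": {
  "rows": [
    [0,0,0.006,0,0,0,1]
  ]
}}

```text
clock: 8.8
position: [0.502, 0.0932, 0.11]
ee_rot: [-2.953, 1.067, -0.002]
force: [-6.7, -0.6, 16.8]
width: 0.495
```

Emit:
{"name": "play_rows", "arguments": {
  "rows": [
    [-0.003,0.004,-0.002,0,0,-0.1,1],
    [0,0,0.002,0,0,-0.1,1]
  ]
}}

```text
clock: 9.0
position: [0.5018, 0.0931, 0.1106]
ee_rot: [-3.002, 0.915, -0.004]
force: [0.6, 0.5, -2.5]
width: 0.499
```

```bash
python3 - <<'E'
from h import *
st()
E
```

```text
t9.00 p [0.5018 0.0931 0.1106] x [ 0.83  -0.558  0.001] z [ 0.003  0.002 -1.   ] F [ 0.6  0.5 -2.5] T [-0.05  0.03  0.02] w 45.9 q [-0.78  0.44  0.67  2.03 -0.38  0.79 -0.48]
```

Emit:
{"name": "play_rows", "arguments": {
  "rows": [
    [0,0,0.005,0,0,-0.1,1],
    [0,0,0.004,0,0,-0.1,1]
  ]
}}

```text
clock: 9.2
position: [0.502, 0.0935, 0.1105]
ee_rot: [-3.044, 0.758, -0.004]
force: [-5.7, -0.3, 13.2]
width: 0.498
```

Emit:
{"name": "play_rows", "arguments": {
  "rows": [
    [0,0,0.004,0,0,-0.1,1],
    [0,0,0.004,0,0,-0.1,1]
  ]
}}

```text
clock: 9.4
position: [0.5019, 0.0935, 0.1109]
ee_rot: [-3.078, 0.599, -0.003]
force: [-4.4, -0.7, 9.9]
width: 0.497
```

Emit:
{"name": "play_rows", "arguments": {
  "rows": [
    [0,0,0.004,0,0,-0.1,1],
    [0,0,0.004,0,0,-0.1,1]
  ]
}}

```text
clock: 9.6
position: [0.5018, 0.0934, 0.1112]
ee_rot: [-3.103, 0.44, -0.003]
force: [-3.7, -1.2, 9.0]
width: 0.499
```

```bash
python3 - <<'E'
from h import *
st()
E
```

```text
t9.60 p [0.5018 0.0934 0.1112] x [ 0.961 -0.278  0.001] z [ 0.003  0.007 -1.   ] F [-3.7 -1.2  9. ] T [-0.22  1.06 -0.16] w 45.9 q [-0.72  0.42  0.58  2.02 -0.33  0.78 -0.22]
```

Emit:
{"name": "play_rows", "arguments": {
  "rows": [
    [-0.003,0,0.003,0,0,-0.1,1],
    [0,0,0.003,0,0,-0.1,1]
  ]
}}

```text
clock: 9.8
position: [0.5016, 0.0934, 0.1115]
ee_rot: [-3.12, 0.279, -0.005]
force: [-3.4, 0.2, 5.9]
width: 0.496
```

Emit:
{"name": "play_rows", "arguments": {
  "rows": [
    [-0.002,0,0.003,0,0,-0.1,1],
    [0,0,0.003,0,0,-0.1,1]
  ]
}}

```text
clock: 10.0
position: [0.5016, 0.0934, 0.1118]
ee_rot: [-3.129, 0.117, -0.007]
force: [-2.8, 1.0, 6.3]
width: 0.499
```

Emit:
{"name": "play_rows", "arguments": {
  "rows": [
    [0,0,0.003,0,0,-0.1,1],
    [0,0,0.003,0,0,-0.1,1]
  ]
}}

```text
clock: 10.2
position: [0.5016, 0.0933, 0.112]
ee_rot: [-3.13, -0.044, -0.008]
force: [-3.6, -0.4, 6.0]
width: 0.496
```

```bash
python3 - <<'E'
from h import *
st()
E
```

```text
t10.20 p [0.5016 0.0933 0.112 ] x [1.    0.028 0.005] z [ 0.005  0.011 -1.   ] F [-3.6 -0.4  6. ] T [-0.17  0.81 -0.12] w 45.6 q [-0.65  0.41  0.49  2.02 -0.28  0.77  0.04]
```

```bash
python3 - <<'E'
from h import *
plan([.5010,.0930,.112],1.6,1,1)
E
```

```text
t10.20 p [0.5016 0.0933 0.112 ] x [1.    0.028 0.005] z [ 0.005  0.011 -1.   ] F [-3.6 -0.4  6. ] T [-0.17  0.81 -0.12] w 45.6 q [-0.65  0.41  0.49  2.02 -0.28  0.77  0.04]
[-0.004, 0.002, 0.0, -0.021, -0.01, 0.001, 1]
```

Emit:
{"name": "play_rows", "arguments": {
  "rows": [
    [-0.004,0.002,0.003,-0.015,-0.008,-0.1,1],
    [-0.002,0,0.003,-0.008,-0.004,-0.1,1]
  ]
}}

```text
clock: 10.4
position: [0.5019, 0.0934, 0.1124]
ee_rot: [-3.134, -0.207, -0.004]
force: [-1.0, 0.4, 1.8]
width: 0.495
```

Emit:
{"name": "play_rows", "arguments": {
  "rows": [
    [0,0,0.003,-0.004,-0.002,-0.1,1],
    [0,0,0.003,-0.004,-0.002,-0.1,1]
  ]
}}

```text
clock: 10.6
position: [0.5021, 0.0936, 0.1126]
ee_rot: [3.117, 0.369, 0.002]
force: [-3.7, 0.1, 6.7]
width: 0.5
```

```bash
python3 - <<'E'
from h import *
plan([.5010,.0930,.112],22,1,1)
E
```

```text
t10.60 p [0.5021 0.0936 0.1126] x [0.972 0.233 0.001] z [ 0.001 -0.003 -1.   ] F [-3.7  0.1  6.7] T [-0.14  0.76 -0.15] w 46.0 q [-0.63  0.4   0.44  2.01 -0.24  0.78  0.19]
[-0.008, 0.002, 0.004, 0.006, -0.001, -0.297, 1]
```

Emit:
{"name": "play_rows", "arguments": {
  "rows": [
    [-0.003,0,0.003,0,0,-0.1,1],
    [-0.002,0,0.003,0,0,-0.1,1]
  ]
}}

```text
clock: 10.8
position: [0.5019, 0.0935, 0.1129]
ee_rot: [3.094, 0.53, 0.004]
force: [-1.6, -0.5, 4.1]
width: 0.497
```

Emit:
{"name": "play_rows", "arguments": {
  "rows": [
    [-0.002,0,0.003,-0.002,0,-0.1,1],
    [0,0,0.003,-0.002,0,-0.1,1]
  ]
}}

```text
clock: 11.0
position: [0.5021, 0.0936, 0.1131]
ee_rot: [3.062, 0.689, 0.006]
force: [-3.0, 0.4, 6.6]
width: 0.496
```

Emit:
{"name": "play_rows", "arguments": {
  "rows": [
    [0,0,0.003,-0.002,0,-0.1,1],
    [0,0,0.003,-0.002,0,-0.1,1]
  ]
}}

```text
clock: 11.2
position: [0.5019, 0.0936, 0.1133]
ee_rot: [3.021, 0.846, 0.007]
force: [-3.2, -1.0, 6.1]
width: 0.499
```

```bash
python3 - <<'E'
from h import *
plan([.5010,.0930,.112],40,1,1)
E
```

```text
t11.20 p [0.5019 0.0936 0.1133] x [0.855 0.519 0.003] z [ 0.005 -0.003 -1.   ] F [-3.2 -1.   6.1] T [-0.02  0.76 -0.15] w 45.9 q [-0.57  0.39  0.36  2.01 -0.19  0.77  0.45]
[-0.007, 0.0, 0.009, 0.012, -0.005, -0.304, 1]
```

```bash
python3 - <<'E'
from h import *
im=get_image("wrist"); a=im[170:330,230:410]
cv2.imwrite("pics/w6.png",cv2.resize(a,None,fx=4.4,fy=3.7,interpolation=cv2.INTER_CUBIC))
t=get_image("scene"); z=cv2.resize(t[130:230,230:350],None,fx=6,fy=6,interpolation=cv2.INTER_CUBIC);cv2.imwrite("pics/s6.png",z)
E
```

```text
(no output)
```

View pics/w6.png

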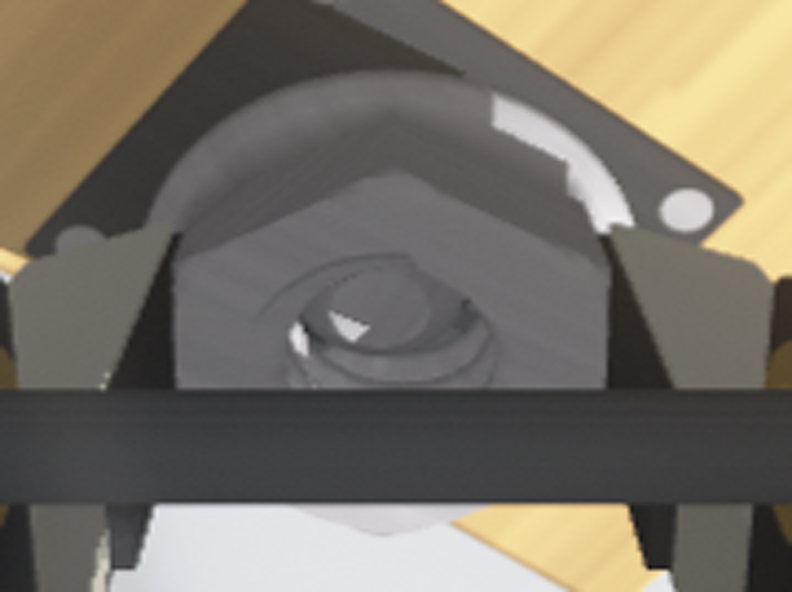

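View pics/s6.png

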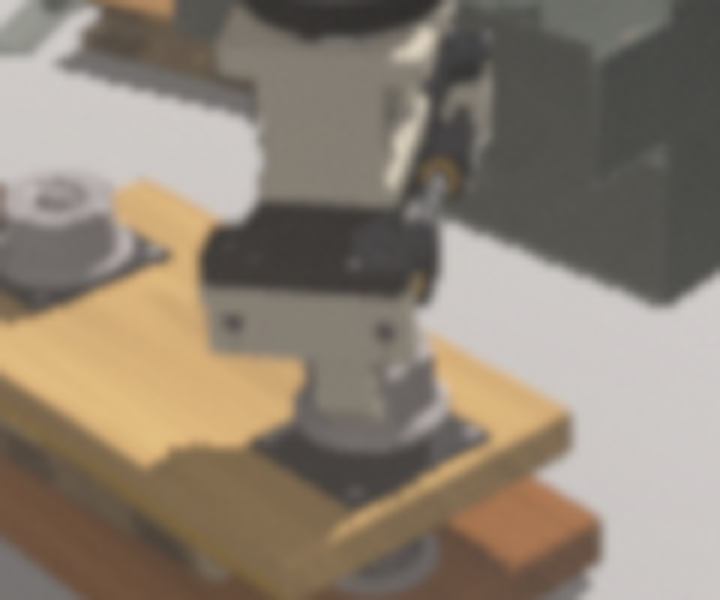

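Emit:
{"name": "play_rows", "arguments": {
  "rows": [
    [0,0,0.003,0.005,-0.002,-0.1,1],
    [0,0,0.003,0.003,0,-0.1,1]
  ]
}}

```text
clock: 11.5
position: [0.5018, 0.0935, 0.1136]
ee_rot: [2.978, 0.999, 0.004]
force: [-2.5, -0.3, 5.9]
width: 0.496
```

Emit:
{"name": "play_rows", "arguments": {
  "rows": [
    [0,0,0.003,0,-0.002,-0.1,1],
    [0,0,0.003,0,0,-0.1,1]
  ]
}}

```text
clock: 11.7
position: [0.5018, 0.0935, 0.1138]
ee_rot: [2.923, 1.152, 0.003]
force: [-2.8, -0.2, 5.3]
width: 0.497
```

Emit:
{"name": "play_rows", "arguments": {
  "rows": [
    [0,0,0.003,0,-0.002,-0.1,1],
    [0,0,0.003,0,0,-0.1,1]
  ]
}}

```text
clock: 11.9
position: [0.5017, 0.0936, 0.114]
ee_rot: [-2.859, -1.301, -0.002]
force: [-3.1, -0.4, 5.5]
width: 0.499
```

```bash
python3 - <<'E'
from h import *
plan([.5010,.0930,.112],60,1,1)
E
```

```text
t11.90 p [0.5017 0.0936 0.114 ] x [0.657 0.754 0.001] z [ 0.001  0.001 -1.   ] F [-3.1 -0.4  5.5] T [-0.06  0.76 -0.14] w 45.9 q [-0.5   0.39  0.28  2.   -0.15  0.77  0.72]
[-0.006, -0.001, 0.013, 0.001, -0.003, -0.386, 1]
```

Emit:
{"name": "play_rows", "arguments": {
  "rows": [
    [0,0,0.003,0,0,-0.1,1],
    [0,0,0.003,0,0,-0.1,1]
  ]
}}

```text
clock: 12.1
position: [0.5016, 0.0937, 0.1141]
ee_rot: [-2.788, -1.447, -0.003]
force: [-2.4, 0.1, 4.0]
width: 0.497
```

Emit:
{"name": "play_rows", "arguments": {
  "rows": [
    [0,0,0.003,0,0,-0.1,1],
    [0,0,0.003,0,0,-0.1,1]
  ]
}}

```text
clock: 12.3
position: [0.5014, 0.0938, 0.1142]
ee_rot: [-2.708, -1.588, -0.004]
force: [-3.0, -0.1, 3.4]
width: 0.496
```

Emit:
{"name": "play_rows", "arguments": {
  "rows": [
    [0,0,0.003,0,0,-0.1,1],
    [0,0,0.003,0,0,-0.1,1]
  ]
}}

```text
clock: 12.5
position: [0.5012, 0.0939, 0.1142]
ee_rot: [-2.622, -1.726, -0.005]
force: [-3.2, 0.9, 3.7]
width: 0.499
```

```bash
python3 - <<'E'
from h import *
plan([.5010,.0930,.112],80,1,1)
E
```

```text
t12.50 p [0.5012 0.0939 0.1142] x [0.395 0.918 0.004] z [ 0.001  0.003 -1.   ] F [-3.2  0.9  3.7] T [ 0.12  0.64 -0.09] w 45.9 q [-0.44  0.38  0.2   2.   -0.11  0.77  0.99]
[-0.006, 0.001, 0.015, 0.0, -0.007, -0.464, 1]
```

Emit:
{"name": "play_rows", "arguments": {
  "rows": [
    [0,0,0.003,0,0,-0.1,1],
    [0,0,0.003,0,0,-0.1,1]
  ]
}}

```text
clock: 12.7
position: [0.5008, 0.0941, 0.114]
ee_rot: [-2.529, -1.859, -0.005]
force: [-1.9, 0.3, 1.2]
width: 0.495
```

Emit:
{"name": "play_rows", "arguments": {
  "rows": [
    [0,0,0.003,0,0,-0.1,1],
    [0,0,0.003,0,0,-0.1,1]
  ]
}}

```text
clock: 12.9
position: [0.5003, 0.094, 0.1134]
ee_rot: [-2.428, -1.988, -0.004]
force: [-1.7, -0.3, -0.9]
width: 0.499
```

Emit:
{"name": "play_rows", "arguments": {
  "rows": [
    [0,0,0.003,0,0,-0.1,1],
    [0,0,0.003,0,0,-0.1,1]
  ]
}}

```text
clock: 13.1
position: [0.4999, 0.0937, 0.1124]
ee_rot: [-2.322, -2.111, -0.004]
force: [0.3, 0.1, -2.5]
width: 0.499
```

```bash
python3 - <<'E'
from h import *
plan([.5010,.0930,.112],100,1,1)
E
```

```text
t13.10 p [0.4999 0.0937 0.1124] x [0.095 0.995 0.004] z [-0.001  0.004 -1.   ] F [ 0.3  0.1 -2.5] T [0.05 0.04 0.02] w 45.9 q [-0.38  0.38  0.12  2.   -0.07  0.77  1.26]
[-0.004, 0.007, 0.003, -0.001, -0.008, -0.539, 1]
```

Emit:
{"name": "play_rows", "arguments": {
  "rows": [
    [0,0,0.01,0,0,0,1],
    [0,0,0.01,0,0,0,1]
  ]
}}

```text
clock: 13.3
position: [0.5, 0.0933, 0.1093]
ee_rot: [-2.323, -2.11, -0.004]
force: [0.2, -0.1, -3.1]
width: 0.503
```

Emit:
{"name": "play_rows", "arguments": {
  "rows": [
    [0,0,0.008,0,0,0,1]
  ]
}}

```text
clock: 13.4
position: [0.4999, 0.0932, 0.1079]
ee_rot: [-2.325, -2.108, -0.003]
force: [-0.3, 0.1, -3.0]
width: 0.498
```

Emit:
{"name": "play_rows", "arguments": {
  "rows": [
    [0,0,0.006,0,0,0,1]
  ]
}}

```text
clock: 13.5
position: [0.5001, 0.0932, 0.1074]
ee_rot: [-2.326, -2.107, -0.004]
force: [-5.8, -0.4, 16.5]
width: 0.498
```

Emit:
{"name": "play_rows", "arguments": {
  "rows": [
    [0,0,0.006,0,0,0,1]
  ]
}}

```text
clock: 13.6
position: [0.5001, 0.0932, 0.1074]
ee_rot: [-2.327, -2.106, -0.004]
force: [-7.2, -1.0, 17.1]
width: 0.499
```

Emit:
{"name": "play_rows", "arguments": {
  "rows": [
    [0,0,0,0,0,0.1,1],
    [0,0,0.003,0,0,0.15,1],
    [0,0,0.003,0,0,0.15,1]
  ]
}}

```text
clock: 13.9
position: [0.5007, 0.0931, 0.1072]
ee_rot: [-2.533, -1.853, -0.006]
force: [-0.0, 0.3, -1.3]
width: 0.497
```

Emit:
{"name": "play_rows", "arguments": {
  "rows": [
    [0,0,0.003,0,0,0.15,1],
    [0,0,0.003,0,0,0.15,1],
    [0,0,0.003,0,0,0.15,1]
  ]
}}

```text
clock: 14.2
position: [0.5011, 0.0922, 0.1065]
ee_rot: [-2.735, -1.54, -0.006]
force: [-2.3, -1.3, 2.8]
width: 0.5
```

```bash
python3 - <<'E'
from h import *
plan([.5007,.0935,.112],60,1,1)
E
```

```text
t14.20 p [0.5011 0.0922 0.1065] x [0.519 0.855 0.004] z [ 0.002  0.004 -1.   ] F [-2.3 -1.3  2.8] T [-0.16  0.78 -0.03] w 46.0 q [-0.46  0.39  0.23  2.01 -0.13  0.75  0.88]
[0.006, -0.007, -0.037, -0.001, -0.009, -0.043, 1]
```

Emit:
{"name": "play_rows", "arguments": {
  "rows": [
    [0,0,0.0035,0,-0.003,0.15,1],
    [0,0,0.0035,0,-0.003,0.15,1],
    [0,0,0.0035,0,-0.003,0.15,1],
    [0,0,0.0035,0,0,0.15,1]
  ]
}}

```text
clock: 14.6
position: [0.5005, 0.0925, 0.1055]
ee_rot: [-2.944, -1.091, 0.002]
force: [-2.1, 0.6, 2.0]
width: 0.5
```

Emit:
{"name": "play_rows", "arguments": {
  "rows": [
    [0,0,0.0035,0,0,0.15,1],
    [0,0,0.0035,0,0,0.15,1],
    [0,0,0.0035,0,0,0.15,1],
    [0,0,0.0035,0,0,0.15,1]
  ]
}}

```text
clock: 15.0
position: [0.5009, 0.0935, 0.1043]
ee_rot: [-3.078, -0.616, 0.0]
force: [-1.7, -0.7, 3.9]
width: 0.497
```

```bash
python3 - <<'E'
from h import *
plan([.5007,.0935,.112],30,1,1)
E
```

```text
t15.00 p [0.5009 0.0935 0.1043] x [0.923 0.385 0.   ] z [-0.001  0.002 -1.   ] F [-1.7 -0.7  3.9] T [-0.39  0.45  0.  ] w 45.8 q [-0.59  0.41  0.4   2.02 -0.23  0.76  0.34]
[-0.001, -0.001, -0.051, -0.004, -0.001, -0.257, 1]
```

Emit:
{"name": "play_rows", "arguments": {
  "rows": [
    [0,0,0.0035,0,0,0.175,1],
    [0,0,0.0035,0,0,0.175,1],
    [0,0,0.0035,0,0,0.175,1],
    [0,0,0.0035,0,0,0.175,1]
  ]
}}

```text
clock: 15.4
position: [0.5013, 0.0935, 0.1033]
ee_rot: [-3.139, -0.044, -0.001]
force: [-2.1, -0.6, 1.5]
width: 0.497
```

Emit:
{"name": "play_rows", "arguments": {
  "rows": [
    [0,0,0.0035,0,0,0.175,1],
    [0,0,0.0035,0,0,0.175,1],
    [0,0,0.0035,0,0,0.175,1],
    [0,0,0.0035,0,0,0.175,1]
  ]
}}

```text
clock: 15.8
position: [0.5017, 0.0934, 0.1022]
ee_rot: [-3.093, 0.53, -0.002]
force: [-1.5, -0.4, 1.6]
width: 0.499
```

```bash
python3 - <<'E'
from h import *
plan([.5007,.0935,.112],-20,1,1)
E
```

```text
t15.80 p [0.5017 0.0934 0.1022] x [ 0.943 -0.333  0.001] z [ 0.002  0.003 -1.   ] F [-1.5 -0.4  1.6] T [-0.29  0.43  0.04] w 45.9 q [-0.73  0.44  0.6   2.03 -0.36  0.77 -0.26]
[-0.007, 0.002, -0.065, -0.007, -0.001, 0.019, 1]
```

Emit:
{"name": "play_rows", "arguments": {
  "rows": [
    [0,0,0.0035,0,0,0.15,1],
    [0,0,0.0035,0,0,0.15,1],
    [0,0,0.0035,0,0,0.15,1],
    [0,0,0.0035,0,0,0.15,1]
  ]
}}

```text
clock: 16.2
position: [0.5022, 0.0932, 0.1014]
ee_rot: [-2.97, 1.01, -0.002]
force: [-2.6, -0.8, 2.9]
width: 0.499
```

Emit:
{"name": "play_rows", "arguments": {
  "rows": [
    [0,0,0.0035,0,0,0.15,1],
    [0,0,0.0035,0,0,0.15,1],
    [0,0,0.0035,0,0,0.15,1],
    [0,0,0.0035,0,0,0.15,1]
  ]
}}

```text
clock: 16.6
position: [0.503, 0.0925, 0.1008]
ee_rot: [-2.774, 1.463, -0.004]
force: [-1.8, -2.3, 4.8]
width: 0.496
```

```bash
python3 - <<'E'
from h import *
plan([.5010,.0935,.112],-70,1,1)
E
```

```text
t16.60 p [0.503  0.0925 0.1008] x [ 0.565 -0.825 -0.   ] z [ 0.005  0.003 -1.   ] F [-1.8 -2.3  4.8] T [-0.59  0.6   0.06] w 45.6 q [-0.85  0.49  0.78  2.04 -0.48  0.79 -0.75]
[-0.013, 0.007, -0.075, -0.012, 0.002, 0.502, 1]
```

Emit:
{"name": "play_rows", "arguments": {
  "rows": [
    [-0.002,0,0.003,-0.006,0,0.15,1],
    [-0.002,0,0.003,-0.004,0,0.15,1],
    [0,0,0.003,-0.003,0,0.15,1],
    [0,0,0.003,0,0,0.15,1]
  ]
}}

```text
clock: 17.0
position: [0.5036, 0.0924, 0.1]
ee_rot: [-2.515, 1.883, -0.002]
force: [-2.3, -2.4, 2.0]
width: 0.499
```

Emit:
{"name": "play_rows", "arguments": {
  "rows": [
    [0,0,0.003,0,0,0.15,1],
    [0,0,0.003,0,0,0.15,1],
    [0,0,0.003,0,0,0.15,1]
  ]
}}

```text
clock: 17.3
position: [0.5036, 0.0918, 0.0994]
ee_rot: [-2.276, 2.165, -0.003]
force: [-1.5, -0.2, 1.6]
width: 0.496
```

```bash
python3 - <<'E'
from h import *
plan([.5015,.0930,.112],-100,1,1)
E
```

```text
t17.30 p [0.5036 0.0918 0.0994] x [ 0.05  -0.999  0.001] z [ 0.001 -0.001 -1.   ] F [-1.5 -0.2  1.6] T [-0.52  0.67  0.07] w 45.6 q [-0.94  0.55  0.93  2.04 -0.6   0.84 -1.18]
[-0.008, 0.013, -0.084, -0.003, -0.002, 0.449, 1]
```

Emit:
{"name": "play_rows", "arguments": {
  "rows": [
    [0,0,0.003,0,0,0.15,1],
    [0,0,0.003,0,0,0.15,1],
    [0,0,0.003,0,0,0.15,1],
    [0,0,0.003,0,0,0.15,1],
    [0,0,0.003,0,0,0.15,1]
  ]
}}

```text
clock: 17.8
position: [0.5034, 0.0913, 0.0983]
ee_rot: [-1.811, 2.567, -0.003]
force: [-2.4, -1.0, 2.2]
width: 0.497
```

```bash
python3 - <<'E'
from h import *
plan([.5015,.0930,.112],-150,1,1)
im=get_image("wrist"); a=im[150:330,230:410]
cv2.imwrite("pics/w7.png",cv2.resize(a,None,fx=4.4,fy=3.3,interpolation=cv2.INTER_CUBIC))
t=get_image("scene"); z=cv2.resize(t[130:260,200:350],None,fx=5,fy=4.6,interpolation=cv2.INTER_CUBIC);cv2.imwrite("pics/s7.png",z)
E
```

```text
t17.80 p [0.5034 0.0913 0.0983] x [-0.335 -0.942  0.001] z [ 0.001 -0.002 -1.   ] F [-2.4 -1.   2.2] T [-0.54  0.79  0.17] w 45.8 q [-1.    0.6   1.04  2.05 -0.68  0.88 -1.48]
[-0.007, 0.016, -0.091, -0.004, -0.001, 1.411, 1]
```

View pics/w7.png

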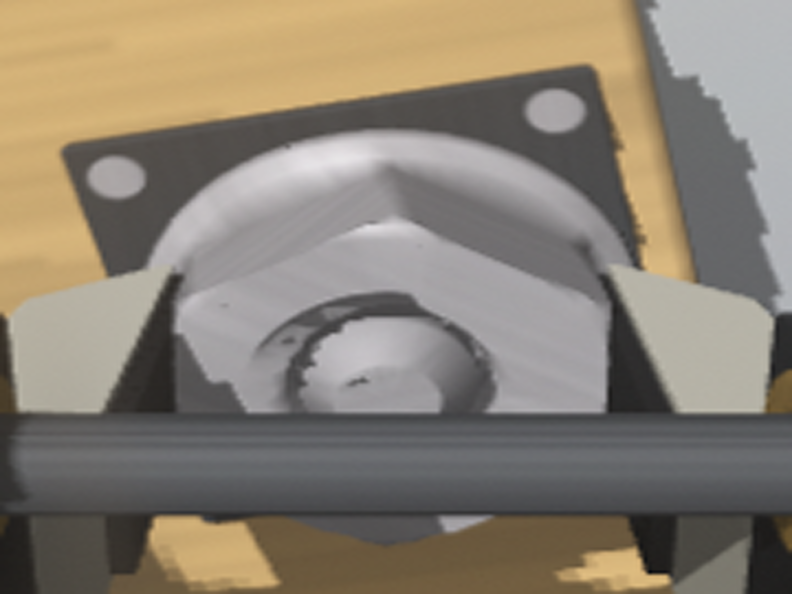

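View pics/s7.png

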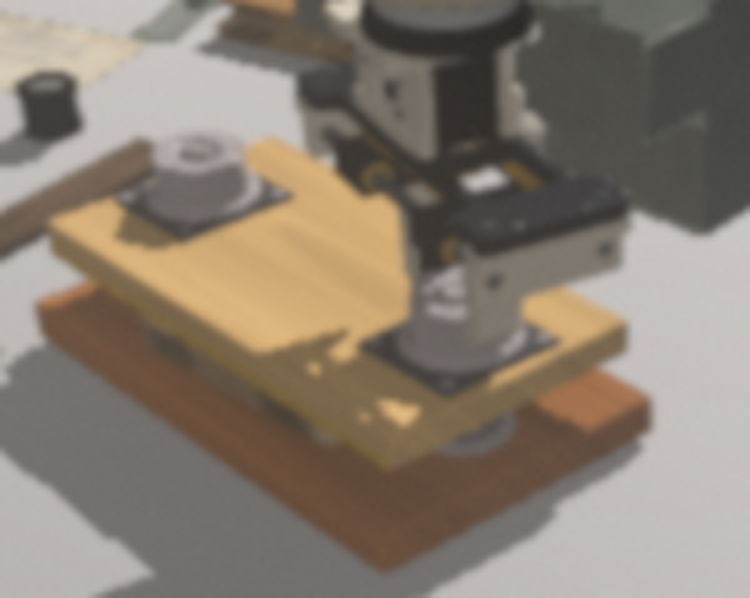

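Emit:
{"name": "play_rows", "arguments": {
  "rows": [
    [0,0,0.003,0,0,0.15,1],
    [0,0,0.003,0,0,0.15,1],
    [0,0,0.003,0,0,0.15,1]
  ]
}}

```text
clock: 18.2
position: [0.5032, 0.0909, 0.0977]
ee_rot: [-1.516, 2.752, -0.003]
force: [-2.9, -1.0, 4.4]
width: 0.499
```

```bash
python3 - <<'E'
from h import *
st()
E
```

```text
t18.20 p [0.5032 0.0909 0.0977] x [-0.534 -0.845  0.001] z [ 0.001 -0.002 -1.   ] F [-2.9 -1.   4.4] T [-0.53  0.96  0.22] w 45.9 q [-1.02  0.64  1.1   2.05 -0.73  0.91 -1.65]
```

Emit:
{"name": "play_rows", "arguments": {
  "rows": [
    [0,0,0.003,0,0,0.15,1],
    [0,0,0.003,0,0,0.15,1]
  ]
}}

```text
clock: 18.4
position: [0.503, 0.0906, 0.0972]
ee_rot: [1.304, -2.858, 0.003]
force: [-3.4, -0.8, 4.3]
width: 0.498
```

```bash
python3 - <<'E'
from h import *
st()
E
```

```text
t18.40 p [0.503  0.0906 0.0972] x [-0.655 -0.755  0.001] z [ 0.001 -0.002 -1.   ] F [-3.4 -0.8  4.3] T [-0.5   1.02  0.22] w 45.8 q [-1.04  0.66  1.14  2.05 -0.77  0.93 -1.76]
```

Emit:
{"name": "play_rows", "arguments": {
  "rows": [
    [0,0,0.003,0,0,0.13,1],
    [0,0,0.003,0,0,0.13,1]
  ]
}}

```text
clock: 18.6
position: [0.5028, 0.0905, 0.0969]
ee_rot: [1.115, -2.936, 0.002]
force: [-3.1, -0.8, 5.8]
width: 0.496
```

```bash
python3 - <<'E'
from h import *
st()
E
```

```text
t18.60 p [0.5028 0.0905 0.0969] x [-0.748 -0.664  0.001] z [ 0.    -0.002 -1.   ] F [-3.1 -0.8  5.8] T [-0.38  1.09  0.15] w 45.6 q [-1.05  0.68  1.17  2.05 -0.79  0.96 -1.86]
```

Emit:
{"name": "play_rows", "arguments": {
  "rows": [
    [0,0,0.003,0,0,0.13,1],
    [0,0,0.003,0,0,0.13,1]
  ]
}}

```text
clock: 18.8
position: [0.5027, 0.0905, 0.0965]
ee_rot: [0.922, -3.002, 0.002]
force: [-2.2, -0.3, 5.5]
width: 0.499
```

```bash
python3 - <<'E'
from h import *
st()
E
```

```text
t18.80 p [0.5027 0.0905 0.0965] x [-0.828 -0.561  0.001] z [-0.    -0.001 -1.   ] F [-2.2 -0.3  5.5] T [-0.11  0.85  0.16] w 45.9 q [-1.06  0.71  1.2   2.06 -0.82  0.98 -1.97]
```

Emit:
{"name": "play_rows", "arguments": {
  "rows": [
    [0,0,0.003,0,0,0.13,1],
    [0,0,0.002,0,0,0.13,1]
  ]
}}

```text
clock: 19.0
position: [0.5025, 0.0908, 0.0962]
ee_rot: [0.726, -3.056, 0.0]
force: [-3.3, -0.9, 4.9]
width: 0.498
```

```bash
python3 - <<'E'
from h import *
st()
E
```

```text
t19.00 p [0.5025 0.0908 0.0962] x [-0.893 -0.45   0.001] z [-0.001 -0.    -1.   ] F [-3.3 -0.9  4.9] T [-0.04  0.91  0.16] w 45.8 q [-1.07  0.72  1.23  2.06 -0.84  0.99 -2.07]
```

Emit:
{"name": "play_rows", "arguments": {
  "rows": [
    [0,0,0.002,0,0,0.1,1]
  ]
}}

```text
clock: 19.1
position: [0.5024, 0.0909, 0.0961]
ee_rot: [0.649, -3.073, -0.0]
force: [-3.3, -0.6, 5.9]
width: 0.499
```

```bash
python3 - <<'E'
from h import *
st(); 
t=get_image("scene"); cv2.imwrite("pics/s8.png",t)
z=cv2.resize(t[150:290,200:350],None,fx=5,fy=4.2,interpolation=cv2.INTER_CUBIC);cv2.imwrite("pics/s8z.png",z)
E
```

```text
t19.10 p [0.5024 0.0909 0.0961] x [-0.915 -0.404  0.001] z [-0.001 -0.    -1.   ] F [-3.3 -0.6  5.9] T [0.13 0.77 0.17] w 45.9 q [-1.08  0.73  1.24  2.06 -0.85  1.   -2.12]
```

View pics/s8z.png

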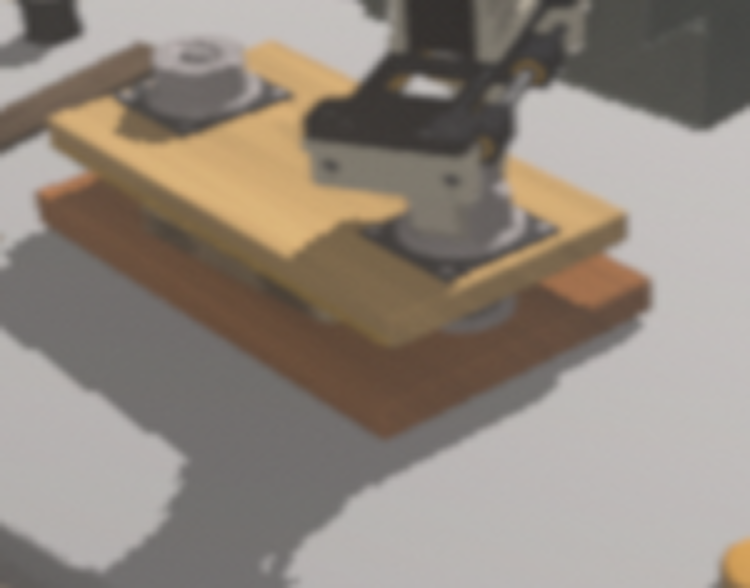

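```bash
python3 - <<'E'
from h import *
a=cv2.cvtColor(cv2.imread("pics/scene0.png"),6).astype(np.float32); b=cv2.cvtColor(cv2.imread("pics/s8.png"),6).astype(np.float32)
P=onz("scene",324,201,.09); 
for dz in (0,.005): print(proj("scene",P-[0,0,dz]))
def sh(x0,x1,y0,y1,nm):
    A=cv2.Sobel(a,5,0,1)[y0:y1,x0:x1]; B=cv2.Sobel(b,5,0,1)[y0:y1,x0:x1]
    w=cv2.createHanningWindow((x1-x0,y1-y0),cv2.CV_32F); print(nm,cv2.phaseCorrelate(A,B,w))
    M=np.eye(2,3,dtype=np.float32)
    try: cc,M=cv2.findTransformECC(a[y0:y1,x0:x1],b[y0:y1,x0:x1],M,cv2.MOTION_TRANSLATION); print("  ecc",cc,M[:,2])
    except Exception as e: print("ecc fail")
sh(304,336,186,218,"right corner"); sh(205,237,165,197,"fit end"); sh(300,334,205,235,"base corner"); sh(264,290,215,245,"near corner")
c0=cv2.resize(cv2.imread("pics/scene0.png")[170:240,260:340],None,fx=5,fy=5,interpolation=2);c1=cv2.resize(cv2.imread("pics/s8.png")[170:240,260:340],None,fx=5,fy=5,interpolation=2)
cv2.imwrite("pics/cmp.png",np.hstack([c0,c1])[:, :800])
E
```

```text
[324. 201.]
[323.99738899 202.73719407]
right corner ((0.4604938017508715, 1.8847551867275527), 0.8519184766337276)
  ecc 0.9869771978419679 [0.7024842 1.7962406]
fit end ((-0.057226300789377404, -0.25536890190159767), 0.997375974431634)
  ecc 0.9954281269014157 [-0.04278814  0.06638528]
base corner ((0.3853600125580776, -0.02671925398408881), 0.7562495920393202)
  ecc 0.9316574975731615 [0.7654536  0.41353628]
near corner ((0.5823311552075694, 9.307958763073216), 0.8871673124807852)
  ecc 0.9423080119350052 [1.5083424 7.8030233]
```

View pics/cmp.png

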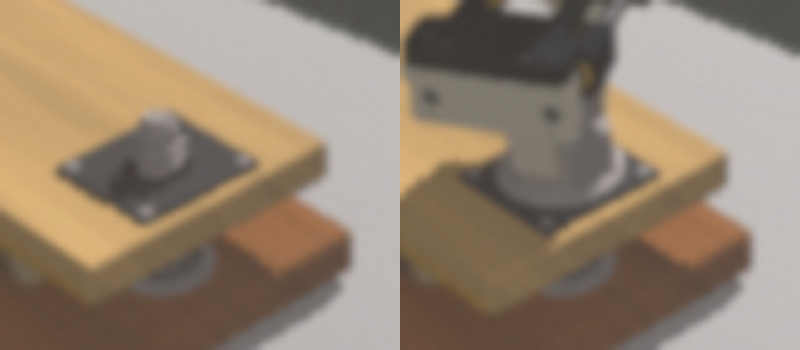

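Emit:
{"name": "play_rows", "arguments": {
  "rows": [
    [0,0,0,0,0,0,1],
    [0,0,0,0,0,0,0.3],
    [0,0,0,0,0,0,-1],
    [0,0,0,0,0,0,-1],
    [0,0,0,0,0,0,-1]
  ]
}}

```text
clock: 19.65
position: [0.5032, 0.0916, 0.0963]
ee_rot: [-0.655, 3.072, 0.001]
force: [0.1, -0.2, 0.0]
width: 0.714
```

Emit:
{"name": "play_rows", "arguments": {
  "rows": [
    [0,0,-0.05,0,0,0,-1],
    [0,0,-0.15,0,0,-0.2,-1],
    [0,0,-0.15,0,0,-0.25,-1],
    [0,0,0,0,0,-0.25,-1],
    [0,0,0,0,0,-0.25,-1]
  ]
}}

```text
clock: 20.15
position: [0.5039, 0.091, 0.1523]
ee_rot: [1.381, -2.822, 0.004]
force: [-0.1, 0.3, 0.0]
width: 1.003
```

```bash
python3 - <<'E'
from h import *
plan([.5015,.0925,.14],-36,8,-1)
E
```

```text
t20.15 p [0.5039 0.091  0.1523] x [-0.613 -0.79   0.001] z [ 0.001 -0.002 -1.   ] F [-0.1  0.3  0. ] T [ 0.02  0.2  -0.05] w 92.2 q [-1.09  0.57  1.19  2.   -0.63  1.01 -1.83]
[0.0, 0.002, 0.01, -0.0, -0.001, -0.401, -1]
[-0.0, 0.002, 0.01, -0.0, -0.001, -0.401, -1]
[-0.001, 0.002, 0.01, -0.0, -0.001, -0.401, -1]
[-0.001, 0.002, 0.01, -0.0, -0.001, -0.401, -1]
[-0.002, 0.002, 0.01, -0.0, -0.001, -0.401, -1]
[-0.002, 0.001, 0.01, -0.0, -0.001, -0.401, -1]
[-0.002, 0.001, 0.01, -0.0, -0.001, -0.401, -1]
[-0.002, 0.001, 0.01, -0.0, -0.001, -0.401, -1]
```

Emit:
{"name": "play_rows", "arguments": {
  "rows": [
    [0,0,0,0,0,-0.29,-1],
    [0,0,0,0,0,-0.29,-1],
    [0,0,0,0,0,-0.29,-1],
    [0,0,0,0,0,-0.29,-1],
    [0,0,0,0,0,-0.29,-1]
  ]
}}

```text
clock: 20.65
position: [0.5056, 0.0904, 0.156]
ee_rot: [-2.317, 2.117, -0.009]
force: [-0.6, -0.4, -0.1]
width: 0.999
```

Emit:
{"name": "play_rows", "arguments": {
  "rows": [
    [0,0,0,0,0,-0.29,-1],
    [0,0,0,0,0,-0.29,-1],
    [0,0,0,0,0,-0.29,-1],
    [0,0,0,0,0,-0.29,-1],
    [0,0,0,0,0,-0.29,-1]
  ]
}}

```text
clock: 21.15
position: [0.5072, 0.0892, 0.1594]
ee_rot: [-2.932, 1.122, -0.017]
force: [-0.4, -0.0, -0.2]
width: 1.0
```

```bash
python3 - <<'E'
from h import *
s,R=st(); m=camera_model("wrist"); im=get_image("wrist"); cv2.imwrite("pics/w9.png",im); np.save("m9.npy",m,allow_pickle=True)
plan([.5015,.0925,.14],-36.2,1,-1)
t=get_image("scene"); cv2.imwrite("pics/s9.png",t)
print("pred tip/nut",proj("wrist",[.5003,.0923,.1165],m),proj("wrist",[.5003,.0923,.114],m))
E
```

```text
t21.15 p [0.5072 0.0892 0.1594] x [ 0.744 -0.668  0.009] z [ 0.011 -0.002 -1.   ] F [-0.4 -0.  -0.2] T [-0.07  0.08  0.  ] w 92.0 q [-0.85  0.39  0.76  1.98 -0.34  0.9  -0.65]
t21.20 p [0.5072 0.089  0.1596] x [ 0.75  -0.661  0.01 ] z [ 0.012 -0.002 -1.   ] F [0.5 0.6 0.9] T [-0.21  0.12  0.  ] w 92.1 q [-0.85  0.38  0.76  1.98 -0.33  0.9  -0.64]
[-0.045, 0.009, 0.13, -0.012, -0.02, -0.181, -1]
pred tip/nut [307.12882884 222.65982013] [307.21604709 221.26058494]
```

View pics/w9.png

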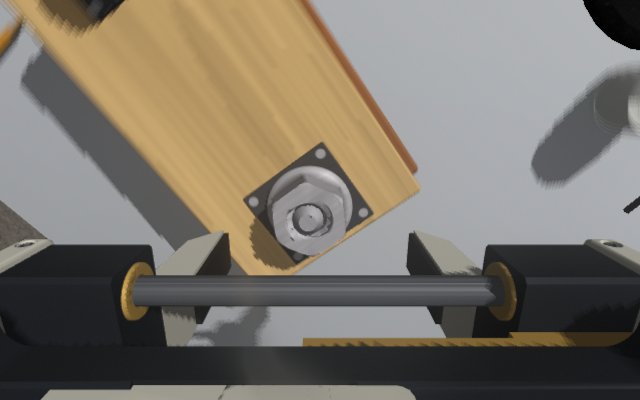

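```bash
python3 - <<'E'
from h import *
a=cv2.cvtColor(cv2.imread("pics/scene0.png"),6); b=cv2.cvtColor(cv2.imread("pics/s9.png"),6)
def sh(x0,x1,y0,y1,nm):
    M=np.eye(2,3,dtype=np.float32)
    cc,M=cv2.findTransformECC(a[y0:y1,x0:x1],b[y0:y1,x0:x1],M,cv2.MOTION_TRANSLATION); print(nm,cc,M[:,2])
for w in ((304,336,186,218),(308,332,190,212),(305,328,188,206)): sh(*w,"right corner")
sh(205,237,165,197,"fit end")
p=cv2.imread("pics/s9.png")
cv2.imwrite("pics/s9z.png",cv2.resize(p[140:240,205:345],None,fx=5.6,fy=5.6,interpolation=2))
E
```

```text
right corner 0.9866126995436144 [0.69214493 1.7884567 ]
right corner 0.9922935081380612 [-0.05087815  2.2177558 ]
right corner 0.9105016357716907 [0.30338418 3.1857939 ]
fit end 0.9953457752240236 [-0.03952952  0.04495525]
```

View pics/s9z.png

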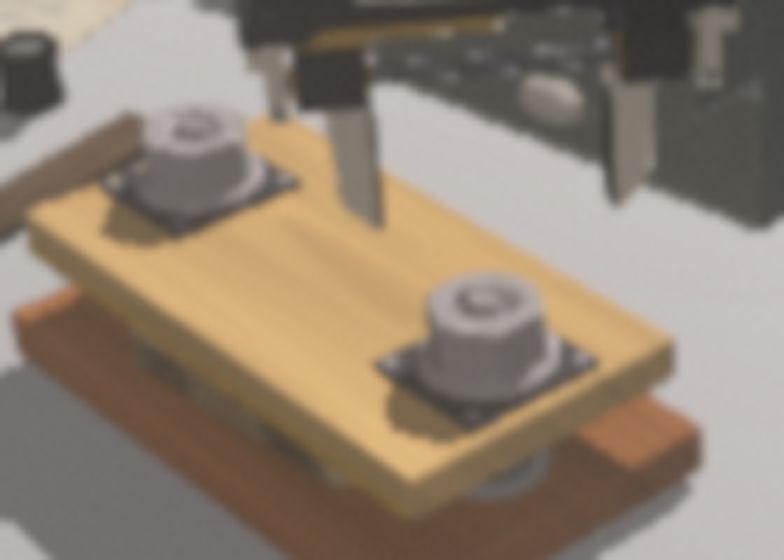

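Emit:
{"name": "play_rows", "arguments": {
  "rows": [
    [-0.045,0.009,0.06,-0.02,-0.02,-0.06,-1],
    [-0.02,0.004,0.06,0,0,0,-1],
    [0,0,0.06,0,0,0,-1],
    [0,0,0,0,0,0,-1]
  ]
}}

```text
clock: 21.65
position: [0.4977, 0.0945, 0.1302]
ee_rot: [2.94, -1.096, -0.005]
force: [0.5, -0.4, 0.6]
width: 1.0
```

```bash
python3 - <<'E'
from h import *
m=camera_model("wrist"); plan([.5015,.0930,.0965],-36.2,1,-1); im=get_image("wrist")
cv2.imwrite("pics/w10.png",cv2.resize(im[130:330,180:460],None,fx=2.8,fy=2.8,interpolation=2))
E
```

```text
t21.65 p [0.4977 0.0945 0.1302] x [ 0.756 -0.655 -0.002] z [-0.004 -0.002 -1.   ] F [ 0.5 -0.4  0.6] T [-0.08  0.13 -0.02] w 92.0 q [-0.84  0.42  0.73  2.01 -0.37  0.85 -0.61]
[0.026, -0.01, 0.224, 0.009, 0.003, -0.164, -1]
```

View pics/w10.png

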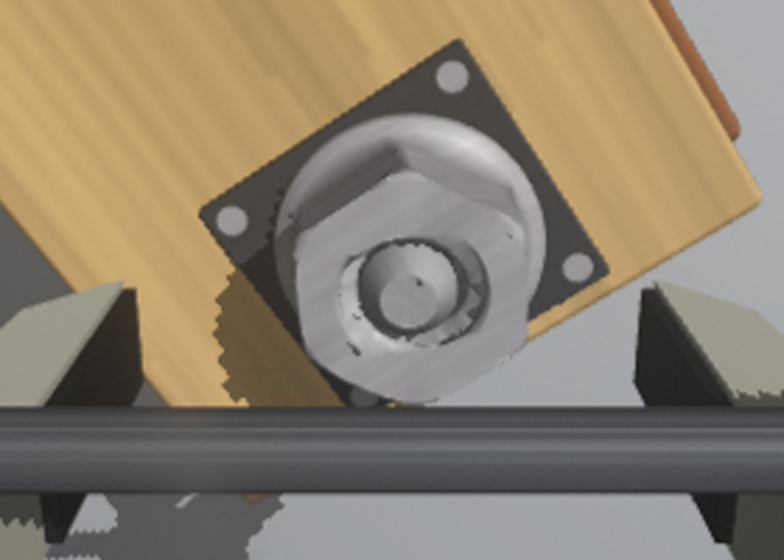

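Emit:
{"name": "play_rows", "arguments": {
  "rows": [
    [0.024,-0.009,0.07,0.009,0.003,-0.16,-1],
    [0,0,0.06,0,0,0,-1],
    [0,0,0.04,0,0,0,-1],
    [0,0,0,0,0,0,-1]
  ]
}}

```text
clock: 22.1
position: [0.5018, 0.0929, 0.1038]
ee_rot: [2.983, -0.985, 0.001]
force: [-0.9, -0.2, -0.4]
width: 1.0
```

```bash
python3 - <<'E'
from h import *
plan([.5020,.0930,.0965],-36.2,1,-1)
E
```

```text
t22.10 p [0.5018 0.0929 0.1038] x [ 0.803 -0.595  0.001] z [ 0.    -0.001 -1.   ] F [-0.9 -0.2 -0.4] T [-0.07  0.15 -0.01] w 92.0 q [-0.79  0.46  0.68  2.03 -0.4   0.78 -0.51]
[0.001, -0.001, 0.049, 0.001, -0.001, -0.012, -1]
```

Emit:
{"name": "play_rows", "arguments": {
  "rows": [
    [0,0,0.045,0,0,-0.012,-1],
    [0,0,0,0,0,0,0.2],
    [0,0,0,0,0,0,1],
    [0,0,0,0,0,0,1],
    [0,0,0,0,0,0,1]
  ],
  "force": 30
}}

```text
clock: 22.6
position: [0.5022, 0.0931, 0.0971]
ee_rot: [2.985, -0.979, 0.002]
force: [0.3, 1.0, 0.7]
width: 0.702
```

Emit:
{"name": "play_rows", "arguments": {
  "rows": [
    [0,0,0,0,0,0,1],
    [0,0,0,0,0,0,1],
    [0,0,0,0,0,0,1]
  ]
}}

```text
clock: 22.9
position: [0.5025, 0.0932, 0.0976]
ee_rot: [-2.985, 0.979, -0.003]
force: [0.2, 0.0, -0.7]
width: 0.497
```

```bash
python3 - <<'E'
from h import *
st()
E
```

```text
t22.90 p [0.5025 0.0932 0.0976] x [ 0.806 -0.592  0.001] z [ 0.002 -0.    -1.   ] F [ 0.2  0.  -0.7] T [-0.2   0.08  0.03] w 45.7 q [-0.78  0.47  0.67  2.04 -0.41  0.77 -0.5 ]
```

Emit:
{"name": "play_rows", "arguments": {
  "rows": [
    [0,0,0.001,0,0,0.1,1],
    [0,0,0.001,0,0,0.1,1]
  ]
}}

```text
clock: 23.1
position: [0.5021, 0.0932, 0.0975]
ee_rot: [-2.931, 1.129, -0.001]
force: [0.0, 0.6, 0.1]
width: 0.497
```

```bash
python3 - <<'E'
from h import *
st()
E
```

```text
t23.10 p [0.5021 0.0932 0.0975] x [ 0.741 -0.671  0.001] z [ 0.001  0.    -1.   ] F [0.  0.6 0.1] T [-0.17  0.    0.22] w 45.8 q [-0.8   0.47  0.7   2.04 -0.43  0.77 -0.58]
```

Emit:
{"name": "play_rows", "arguments": {
  "rows": [
    [0,0,0.001,0,0,0.1,1],
    [0,0,0.001,0,0,0.1,1]
  ]
}}

```text
clock: 23.3
position: [0.5021, 0.0932, 0.0972]
ee_rot: [-2.869, 1.279, -0.002]
force: [0.3, -0.6, -1.4]
width: 0.499
```

```bash
python3 - <<'E'
from h import *
st()
E
```

```text
t23.30 p [0.5021 0.0932 0.0972] x [ 0.669 -0.744  0.001] z [ 0.001  0.    -1.   ] F [ 0.3 -0.6 -1.4] T [-0.16 -0.01  0.27] w 45.9 q [-0.82  0.48  0.73  2.04 -0.45  0.78 -0.66]
```

Emit:
{"name": "play_rows", "arguments": {
  "rows": [
    [0,0,0.001,0,0,0.1,1]
  ]
}}

```text
clock: 23.4
position: [0.5021, 0.0931, 0.097]
ee_rot: [-2.835, 1.352, -0.002]
force: [-0.4, -0.1, 0.2]
width: 0.498
```

```bash
python3 - <<'E'
from h import *
st()
t=get_image("scene"); cv2.imwrite("pics/s11.png",t); st()
a=cv2.cvtColor(cv2.imread("pics/scene0.png"),6);c=cv2.cvtColor(cv2.imread("pics/s9.png"),6); b=cv2.cvtColor(t,6)
def sh(a,x0,x1,y0,y1,nm):
    M=np.eye(2,3,dtype=np.float32)
    cc,M=cv2.findTransformECC(a[y0:y1,x0:x1],b[y0:y1,x0:x1],M,cv2.MOTION_TRANSLATION); print(nm,cc,M[:,2])
for w in ((304,336,186,218),(308,332,190,212)): sh(a,*w,"right corner"); sh(c,*w,"vs s9")
E
```

```text
t23.40 p [0.5021 0.0931 0.097 ] x [ 0.629 -0.777  0.001] z [ 0.001 -0.    -1.   ] F [-0.4 -0.1  0.2] T [-0.17  0.03  0.3 ] w 45.8 q [-0.83  0.49  0.74  2.04 -0.46  0.78 -0.7 ]
t23.45 p [0.5021 0.0931 0.097 ] x [ 0.627 -0.779  0.001] z [ 0.001 -0.    -1.   ] F [-0.1 -0.5  0.2] T [-0.09  0.16  0.02] w 45.8 q [-0.83  0.49  0.74  2.04 -0.46  0.78 -0.7 ]
right corner 0.9199073011950579 [1.1907724 2.107584 ]
vs s9 0.9027450344748027 [0.61711234 0.4697587 ]
right corner 0.9854576357822736 [0.01508835 2.4436445 ]
vs s9 0.8827470248620255 [-0.4619544  0.7715038]
```

Emit:
{"name": "play_rows", "arguments": {
  "rows": [
    [0,0,0,0,0,0,0.2],
    [0,0,0,0,0,0,-1],
    [0,0,0,0,0,0,-1],
    [0,0,0,0,0,0,-1],
    [0,0,0,0,0,0,-1]
  ]
}}

```text
clock: 23.95
position: [0.5021, 0.0933, 0.097]
ee_rot: [-2.835, 1.351, -0.002]
force: [0.1, -0.1, 0.1]
width: 0.796
```

Emit:
{"name": "play_rows", "arguments": {
  "rows": [
    [0,0,-0.05,0,0,0,-1],
    [0,0,-0.2,0,0,0,-1],
    [0,0,-0.25,0,0,0,-1],
    [0,0,0,0,0,0,-1],
    [0,0,0,0,0,0,-1]
  ]
}}

```text
clock: 24.45
position: [0.5016, 0.0926, 0.1759]
ee_rot: [2.835, -1.352, 0.0]
force: [0.4, 0.7, -1.1]
width: 0.998
```

```bash
python3 - <<'E'
from h import *
st(); m=camera_model("wrist"); im=get_image("wrist"); t=get_image("scene"); cv2.imwrite("pics/s12.png",t); cv2.imwrite("pics/t12.png",get_image("top")); st()
cv2.imwrite("pics/w12.png",cv2.resize(im[80:300,180:460],None,fx=2.7,fy=2.7,interpolation=2))
cv2.imwrite("pics/s12z.png",cv2.resize(t[140:340,205:480],None,fx=2.9,fy=2.9,interpolation=2))
a=cv2.cvtColor(cv2.imread("pics/scene0.png"),6);b=cv2.cvtColor(t,6)
for x0,x1,y0,y1 in ((304,336,186,218),(308,332,190,212),(205,237,165,197)):
    cc,M=cv2.findTransformECC(a[y0:y1,x0:x1],b[y0:y1,x0:x1],np.eye(2,3,dtype=np.float32),cv2.MOTION_TRANSLATION); print(cc,M[:,2])
E
```

```text
t24.45 p [0.5016 0.0926 0.1759] x [ 0.63  -0.777  0.001] z [-0.    -0.001 -1.   ] F [ 0.4  0.7 -1.1] T [-0.09  0.13  0.05] w 91.9 q [-0.92  0.38  0.84  1.96 -0.34  0.95 -0.8 ]
t24.60 p [0.5012 0.0923 0.1749] x [ 0.629 -0.777  0.   ] z [-0.002 -0.002 -1.   ] F [-0.4  0.6 -0.4] T [-0.07  0.13  0.02] w 92.0 q [-0.92  0.38  0.84  1.96 -0.34  0.95 -0.8 ]
0.9866113479939569 [0.7778703 1.9192489]
0.9783822144469293 [0.05501306 2.448948  ]
0.994512889425666 [-0.0682517   0.08016253]
```

View pics/w12.png

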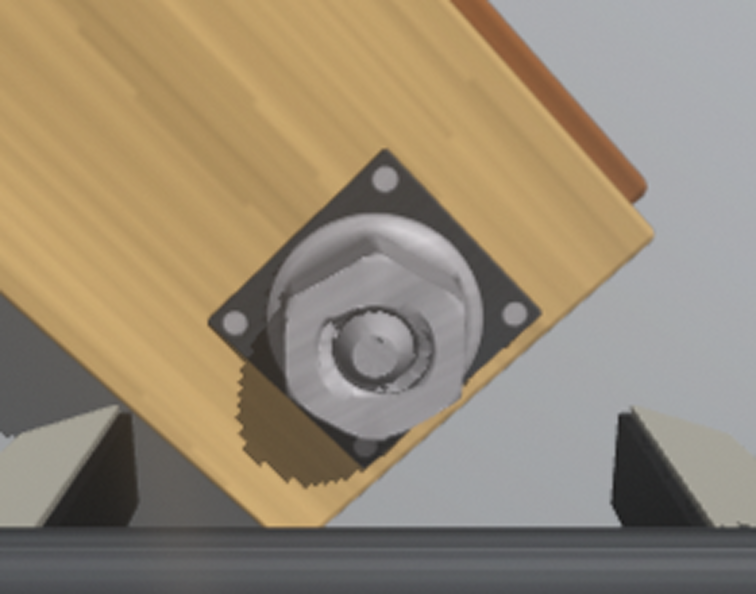

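View pics/s12z.png

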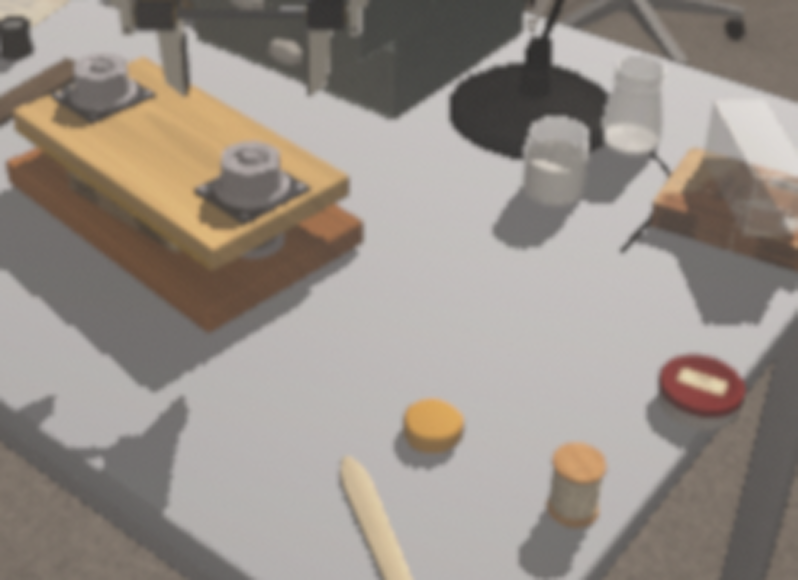

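View pics/t12.png

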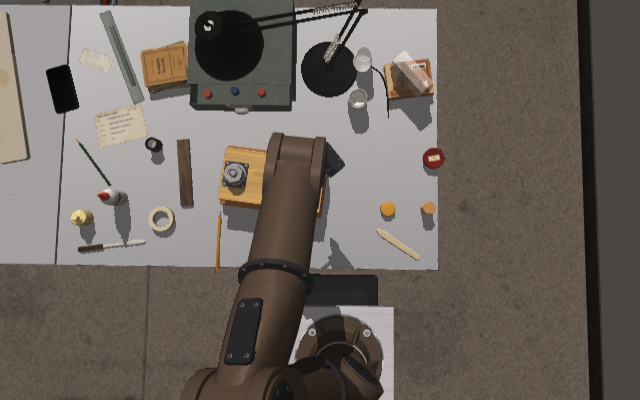

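```bash
python3 -c "
from cell import *
print(sign_off())"
```

```text
the job is handed in; nothing more can be done
None
```

The nut is on the bare stud and run down, with the sprung end of the board level as far as I could measure. I signed off at about 24.6 s of robot time, with the gripper open and clear.

- **Start of thread:** I gripped the nut on its flats (jaw reading 46 mm) and lowered it over the nose until it touched the thread lightly. I backed it off anticlockwise about 110–120° until the support vanished. It then dropped about 7 mm and landed on the next thread turn. That is less than the nominal 9 mm because I had turned a little past the thread end.
- **Running down:** I turned it about 240° clockwise, with one regrasp, because a joint was near its limit. From there the thread followed the turn at about 0.05 mm per degree. I then turned about 15° past the estimated level point, and the torque rose from 0.16 to 0.30 N m. I took that as the books bearing and stopped below the 0.4 N m limit.

**Last checks**
- **Depth:** The nut's underside is about 33.2 mm below the stud tip, where level is 32.5 and solid is 34.2. This comes from the arm's height reading at the first grasp plus the turn after the regrasp. At the thread end the same reading gave 14.4 mm where 13 mm was expected, so it could be off by about 1 mm.
- **Board:** The free corner moved down 1.9–2.4 pixels in the scene picture, against about 2.1 expected for level. That measurement is good to only about 1 mm.
- **Rest:** The nut looks straight and did not back off when released. In the last pictures the spool, wax and tin look unmoved. The highest wrist force I read was under 20 N.

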